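# Find the hinge bracket that is drilled through and fit its pin

## Robot

A 6-joint arm with a two-finger parallel gripper is mounted at the origin on the work surface. World frame = base frame: x ahead of the robot, y to its left, z up, the work surface at z = 0. Lengths are in m, angles in rad, forces in N, time in s.
With the tool pointing down it reaches from about 0.4 to 0.925 m from the base axis. Payload 3.4 kg.
Tool frame: the origin (TCP) lies midway between the tips of the shut fingers; the grasp point (between the pads) lies 19 mm behind it; x points along the fingers, y is the direction in which the jaws open and shut, and the axes are right-handed (so a half turn about x gives the same grasp; the last joint's range is limited). The gripper opens to 85 mm and grips with 20 to 120 N. Pads are 22 mm wide; open, the fingers measure 114 mm over their backs; the gripper's body (76 mm by 85 mm) begins 54 mm behind the grasp point. The pads swing forward as they close: fully open they stand 13 mm farther back than shut.
Start: joints at [-1.357, 0.307, 1.506, -0, 1.328, -0.073], TCP at [0.163, -0.552, 0.231] pointing down, gripper open.
Joint ranges: [-3.12, 3.12], [-1.05, 2.28], [0.14, 2.33], [-1.42, 4.57], [0.1, 2.73], [-2.68, 2.68]. Speed limits (rad/s): [2.57, 2.57, 3.14, 3.14, 3.14, 3.14].

## Interface

Orientations are given as a unit quaternion [x, y, z, w].
In Python, from bench import r gives the robot as it stands.
- The arm moves only by the shell command python3 -m handwheel 'ROWS' [FORCE]. ROWS is JSON, one flat list of numbers, 7 for each row, row after row: the shift along the tool's x, y, z in mm, then the turn, a rotation vector about the tool's x, y, z in degrees, then the finger opening in mm, from 0 to 85.4. A call has 1 to 5 rows; each row shifts and turns the commanded pose from where the row before left it, along the tool's axes as they then stand; what a row does not reach is not made up. A row lasts 1/8 s, in which the tool goes at most 62.5 mm and 10.7 degrees, less where a joint would pass 70% of its speed; a pose out of reach is approached as far as the arm can. A call is refused whole if a number of a shift passes 62.5 or a number of a turn 10.7, either way. A call with a gripper value outside its range is refused whole. The fingers move at their own pace and stop on an object; FORCE is the grip in N (left out, the last holds). Time passes only in rows, so rows that do not move let the fingers close. It gives the time, the measured TCP pose, the force and the opening at its end, in the units of the state.
- r.read_state(): the state, without advancing time (a new reading comes with each control period).
- r.capture(name): name is "scene" or "top"; returns a dict with "color" (480x640x3 uint8, red, green, blue), "mtx" (3x3 intrinsics, pixels), "k1" (the pictures are not rectified: a ray, as slopes to the right and down, at radius r is drawn at 1 + k1 r^2 times it, then the intrinsics apply), "R" (3x3) and "t" (3): a world point X has camera coordinates R X + t. Camera axes: x right, y down, z forward; pixel columns grow to the right and rows downward; lengths in m; the calibration is good to about 2 mm. A picture is of the moment at which its call begins. There is no depth.
- r.close_job(): hands the job in, once; it reports no verdict.
The state is a dict: "time_s": time; "joint_pos": joint angles; "joint_velocities": joint speeds; "effort": joint torques, N m; "eef_pos": TCP position; "eef_rot": TCP orientation; "contact_force": force on the tool from outside, world axes, zero at the start; "ft_torque": the same for the moment, N m; "gripper_width": opening from 0.0 (shut) to 1.0 (fully open).
Only numpy, scipy, OpenCV 4.12 (cv2) and the standard library are available. Lean on these libraries where they do the work, as an engineer would, in place of code of your own. Each camera call takes 0.05 s, during which the arm holds its last target.

## Task

Only one of the three bolted aluminium brackets has its bore drilled right through; in the other two the pin is stopped part-way, inside the rear lug. Take the hinge pin from its cradle and probe the bores from the robot's side until you find the clear one, let go of the pin there part-way in, then take it again further back, by its knob, and leave it pushed fully home with the knob against the bracket. Leave the other things on the bench where they are.

Things in the scene. Friction and masses are not known exactly. Their poses are not given: they have to be found in the camera images.
- mouth_left (a point): Centre of the bore's mouth on the front face of the leftmost bracket (seen from the robot; left is +y), 50 mm above the bench. x axis: along the bore, into it, away from the robot; z up. The bracket is bolted down. All three have the same shape: see bracket_left, _middle and _right.
- mouth_middle (a point): Centre of the bore's mouth on the front face of the middle bracket (seen from the robot; left is +y), 50 mm above the bench. x axis: along the bore, into it, away from the robot; z up. The bracket is bolted down. All three have the same shape: see bracket_left, _middle and _right.
- mouth_right (a point): Centre of the bore's mouth on the front face of the rightmost bracket (seen from the robot; left is +y), 50 mm above the bench. x axis: along the bore, into it, away from the robot; z up. The bracket is bolted down. All three have the same shape: see bracket_left, _middle and _right.
- bracket_left: Leftmost of three like aluminium brackets. Two upright lugs, 46 mm wide and 74 mm tall, on a base 92 x 66 x 12 mm (length x width x height). One level bore, 18 mm in diameter, runs through both lugs along +x, its axis 50 mm above the bench. Origin: on the bench, below the mouth of the bore.
- bracket_middle: Middle bracket, same shape and origin. Distances behind the front face: front lug 0 to 25 mm, always drilled through; a gap, open above, 25 to 40 mm; rear lug 40 to 92 mm, drilled from both ends.
- bracket_right: Rightmost bracket, same shape and origin. In two of the three brackets a web of metal is left inside the rear lug, which stops the pin's nose 52 mm behind the front face; in the third the bore is clear all the way. Which one is clear differs from start to start and cannot be told from outside.
- pin_centre (a point): Hinge pin, 145 mm long, 0.11 to 0.22 kg: steel shaft, 14 mm in diameter, 110 mm long, its last 10 mm tapering to an 8 mm flat nose; at the tail a grey plastic cylindrical knob, 24 mm in diameter, 35 mm long, too fat for the bores. This point: on the axis, half-way along; x axis along the pin to the nose. It starts lying in the cradle.
- pin_tip (a point): Centre of the pin's nose, 72.5 mm ahead (+x) of pin_centre.
- pin_shoulder (a point): On the pin's axis where shaft and knob meet (front face of the knob), 37.5 mm behind pin_centre, 110 mm behind the nose.
- pin_knob (a point): Near the middle of the knob, on the axis, 55 mm behind pin_centre: where the pin can be held to push it home. Let go part-way in, the pin stays in the bores, its knob sagging by up to about 6 mm.
- pin: The whole hinge pin; its origin is the same point as pin_centre.
- cradle: Fixed black cradle, 135 x 64 mm. It holds the pin level along its x axis, nose to +x, pin axis 50 mm above the bench. Two saddles, open above, walls 66 mm tall: round the knob (x -67 to -36 mm) and round the shaft near the nose (x 34 to 57 mm). Only between them can the shaft be gripped: best at x = 0, 5.5 mm behind pin_centre. Origin: underside, below that spot.
- driver: Black round loudspeaker unit, 52 mm across, 34 mm tall, standing between the left and middle brackets. Origin: centre of its underside. Leave it alone.
- tape: Roll of paper tape lying flat, 52 mm across, 22 mm tall, between the middle and right brackets. Origin: centre of its underside. Leave it alone.
- screwdriver: Screwdriver, 180 mm, lying on the bench behind the brackets. Origin: on the bench below it. Leave it alone.
- glue: White plastic bottle, 44 mm across, 100 mm tall, standing behind the cradle. Origin: centre of its underside. Leave it alone.
- board: Small circuit board, 90 x 60 mm, 21 mm tall with its parts, lying to the robot's right. Origin: centre of its underside. Leave it alone.
Mind the look-alikes: they are no part of the job. What is shaped like the bracket_left but pink or purple is not meant.

How it is judged:
By the outcome, as a careful person would: the job done as asked, in the order asked, and still so for the second after the job is handed in, with the robot touching nothing.
It also fails if it takes over 64 s, if anything falls off the work surface, if the arm or the gripper's body presses on something with over 40 N, if the wrist force passes 120 N, or if a joint passes its speed limit or range.

## Working session

There is one attempt and no reset: what is moved stays moved. The work goes in short steps, Python scripts to look and compute and a shell command to move; the robot and the scene stay as the last step left them, time stands still between calls to the robot, and variables do not carry over. Pictures are saved under pics/ and viewed, and the job is handed in when it is done.

```bash
ls; mkdir -p pics; python3 - <<'E'
from bench import r
import cv2
s=r.read_state()
for k,v in s.items(): print(k,v)
for n in("scene","top"):
    c=r.capture(n); cv2.imwrite(f"pics/{n}0.png",c["color"][:,:,::-1]); print(n,c["mtx"],c["k1"],c["R"],c["t"])
E
```

```text
pics
time_s 0.0
joint_pos [-1.35750431e+00  3.07563634e-01  1.50768723e+00  7.54708291e-06
  1.32841710e+00 -7.34816285e-02]
joint_velocities [-0.00062558  0.00176493  0.00202124 -0.00010246 -0.00112753  0.00066767]
effort [-2.78774482e-03 -4.57564580e+01 -2.51916361e+01 -3.12747961e-04
  1.34046678e-02 -1.01546692e-05]
eef_pos [ 0.1624819  -0.55082242  0.2303812 ]
eef_rot [-0.6998013  -0.10177415  0.69989863 -0.10030991]
contact_force [ 0.21542232  0.17357591 -1.21536359]
ft_torque [-0.02679844  0.04785091 -0.01511282]
gripper_width 1.0008729848527218
scene [[485.12096286   0.         317.81190897]
 [  0.         485.12096286 235.39557635]
 [  0.           0.           1.        ]] -0.03865688677272316 [[ 0.37787526  0.92564528 -0.01977608]
 [ 0.59872726 -0.26059885 -0.75737303]
 [-0.7062124   0.27435205 -0.65268293]] [-0.16188984 -0.29007761  1.32889969]
top [[622.1454393    0.         313.05838028]
 [  0.         622.1454393  236.68647711]
 [  0.           0.           1.        ]] -0.0036209829337928027 [[-0.02822896 -0.99959505  0.00358767]
 [-0.99061392  0.02749476 -0.13389582]
 [ 0.13374295 -0.00733374 -0.99098892]] [-0.05590814  0.55628804  1.42846236]
```

View pics/scene0.png

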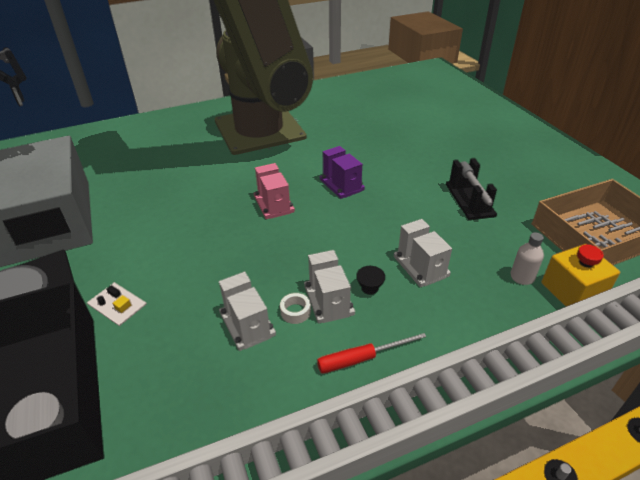

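View pics/top0.png

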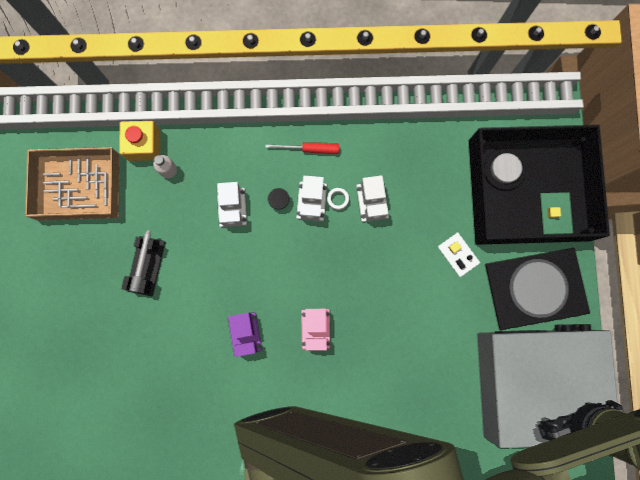

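Scene view: three grey brackets at about (245,310), (330,287), (424,252). Pink (273,190) and purple (343,172) ones are the look-alikes. The pin lies in the black cradle at (472,190). In the top view, the brackets are at (231,204), (312,199), (373,198), and the cradle is at (145,265). I'll enlarge these to confirm.

```bash
cat > h.py <<'E'
import numpy as np, cv2
from bench import r
from scipy.spatial.transform import Rotation as Ro
def proj(c,X):
    X=np.atleast_2d(np.asarray(X,float)); p=X@np.array(c["R"]).T+c["t"]; s=p[:,:2]/p[:,2:]
    s=s*(1+c["k1"]*(s**2).sum(1,keepdims=True)); M=c["mtx"]
    return np.c_[s[:,0]*M[0,0]+M[0,2],s[:,1]*M[1,1]+M[1,2]]
def ray(c,uv):
    M=c["mtx"]; uv=np.asarray(uv,float)
    d=cv2.undistortPoints(uv.reshape(-1,1,2),M,np.array([c["k1"],0,0,0.]))[:,0]
    R=np.array(c["R"]); D=np.c_[d,np.ones(len(d))]@R
    return -R.T@c["t"],D
def onz(c,uv,z):
    C,D=ray(c,np.atleast_2d(uv)); return C+D*((z-C[2])/D[:,2])[:,None]
def tri(c1,u1,c2,u2):
    C1,D1=ray(c1,[u1]);C2,D2=ray(c2,[u2]);D1=D1[0];D2=D2[0]
    a=np.linalg.lstsq(np.c_[D1,-D2],C2-C1,rcond=None)[0]
    p,q=C1+a[0]*D1,C2+a[1]*D2
    return (p+q)/2,np.linalg.norm(p-q)
def crop(c,x0,y0,w,h,k,name,grid=10):
    im=cv2.resize(c["color"][y0:y0+h,x0:x0+w,::-1],None,fx=k,fy=k,interpolation=cv2.INTER_CUBIC)
    for g in range((x0+grid-1)//grid*grid,x0+w,grid):
        cv2.line(im,((g-x0)*k,0),((g-x0)*k,5),(0,255,255),1); cv2.putText(im,str(g),((g-x0)*k,15),0,.35,(0,255,255),1)
    for g in range((y0+grid-1)//grid*grid,y0+h,grid):
        cv2.line(im,(0,(g-y0)*k),(5,(g-y0)*k),(0,255,255),1); cv2.putText(im,str(g),(6,(g-y0)*k+4),0,.35,(0,255,255),1)
    cv2.imwrite(f"pics/{name}.png",im)
def st():
    s=r.read_state(); Rm=Ro.from_quat(s["eef_rot"]).as_matrix()
    return s,np.array(s["eef_pos"]),Rm
E
python3 - <<'E'
from h import *
t=r.capture("top"); s=r.capture("scene")
crop(t,205,170,190,60,4,"tb"); crop(t,115,225,60,75,8,"tc"); crop(s,200,210,260,140,3,"sb"); crop(s,435,145,70,75,8,"sc")
import pickle; pickle.dump((t,s),open("cap0.pkl","wb"))
E
```

```text
(no output)
```

View pics/tb.png

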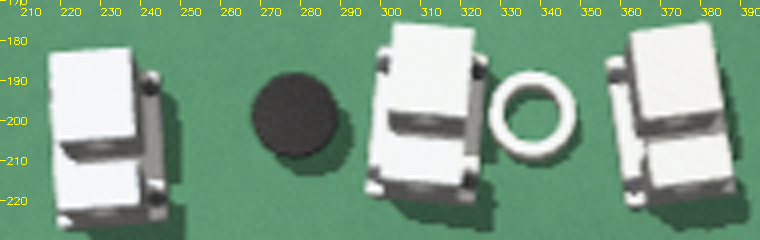

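View pics/tc.png

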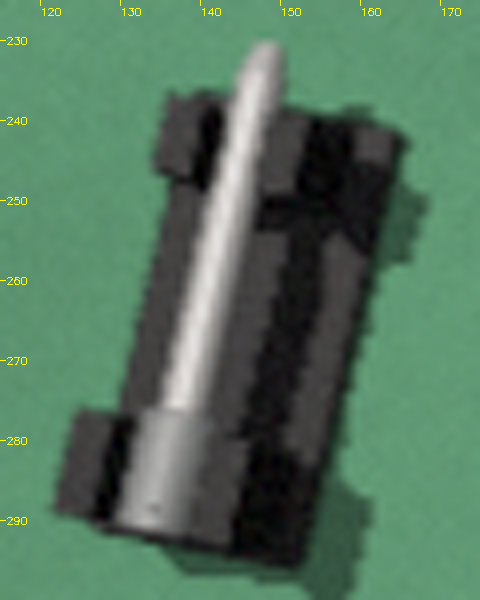

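View pics/sb.png

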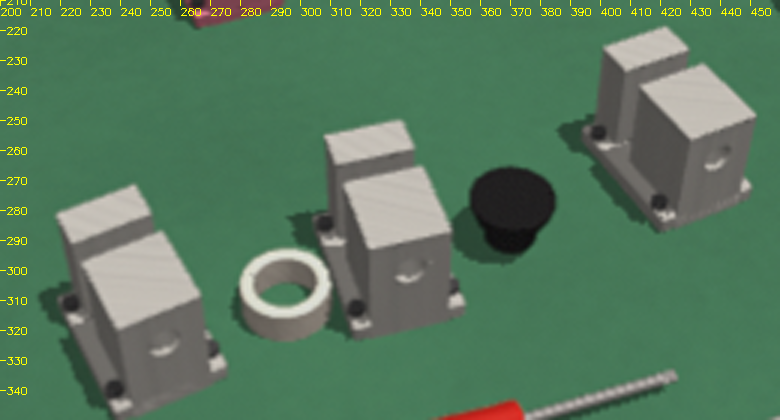

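View pics/sc.png

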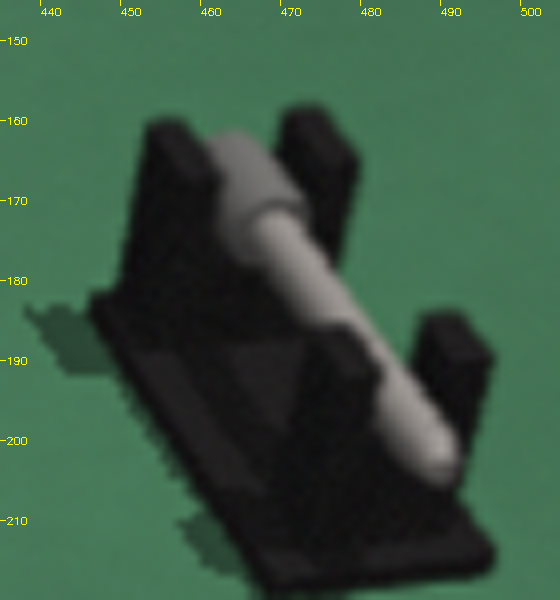

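```bash
python3 - <<'E'
from h import *
import pickle
t,s=pickle.load(open("cap0.pkl","rb"))
def cp(c,x0,y0,w,h,k):
    crop(c,x0,y0,w,h,k,"tmp",5); return cv2.imread("pics/tmp.png")
a=[cp(t,212,174,40,56,10),cp(t,294,170,36,56,10)]; 
cv2.imwrite("pics/tLM.png",np.hstack(a)); cv2.imwrite("pics/tR.png",cp(t,352,170,40,56,10))
cv2.imwrite("pics/sLM.png",np.hstack([cp(s,390,215,65,75,6),cp(s,300,245,62,75,6)]));cv2.imwrite("pics/sR.png",cp(s,212,268,70,85,7))
E
```

```text
(no output)
```

View pics/tLM.png

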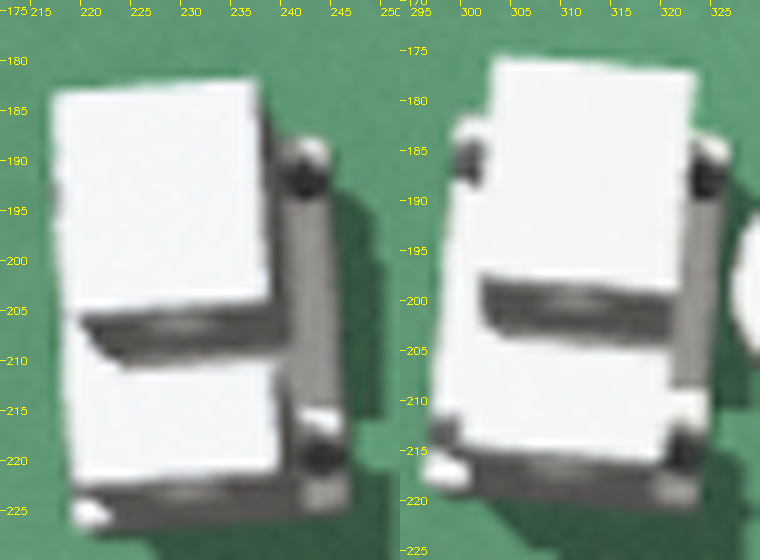

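View pics/tR.png

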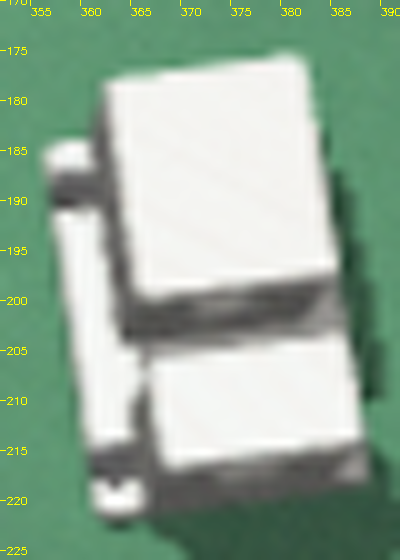

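View pics/sLM.png

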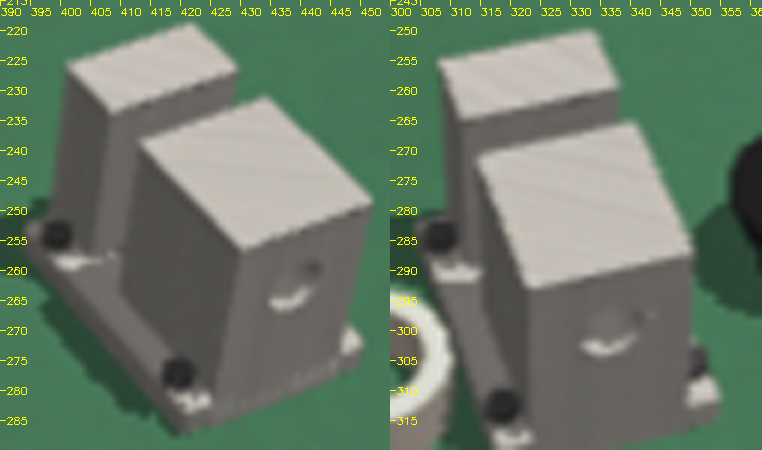

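View pics/sR.png

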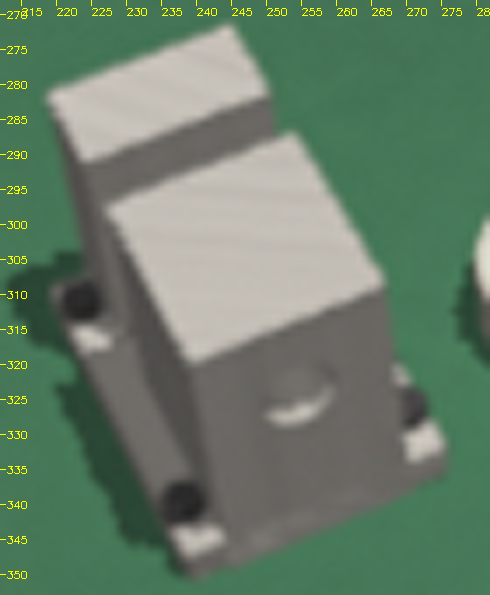

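```bash
cat > fit.py <<'E'
from h import *
import pickle
from scipy.optimize import least_squares
t,s=pickle.load(open("cap0.pkl","rb"))
loc=dict(RBL=(92,23),RBR=(92,-23),RFR=(40,-23),RFL=(40,23),FBL=(25,23),FBR=(25,-23),FFR=(0,-23),FFL=(0,23))
T={'L':((212,174),10,dict(RBL=(52,94),RBR=(258,80),RFR=(270,300),RFL=(77,314),FBR=(278,360),FFR=(280,470),FFL=(75,485))),
'M':((294,170),10,dict(RBL=(95,57),RBR=(297,72),RFR=(277,292),RFL=(81,275),FFR=(268,462),FFL=(58,445))),
'R':((352,170),10,dict(RBL=(105,84),RBR=(302,55),RFR=(337,272),RFL=(140,300),FBR=(350,335),FFR=(361,441),FFL=(168,467)))}
S={'L':((390,215),6,dict(FFR=(67,68),FFL=(193,24),FBL=(238,68),FBR=(112,112),RFR=(138,142),RFL=(267,96),RBL=(372,200),RBR=(243,250))),
'M':((300,245),6,dict(FFR=(48,61),FFL=(207,30),FBL=(229,86),FBR=(72,119),RFR=(88,156),RFL=(246,122),RBL=(303,252),RBR=(137,289))),
'R':((212,268),7,dict(FFR=(48,93),FFL=(234,27),FBL=(270,94),FBR=(84,160),RFR=(107,208),RFL=(295,132),RBL=(384,285),RBR=(192,362)))}
def uv(o,k,p): return (np.array(p)+.5)/k-.5+np.array(o)
for b in 'LMR':
  for nm,sets in (("top",[(t,T[b])]),("scene",[(s,S[b])]),("both",[(t,T[b]),(s,S[b])])):
    def res(q,full=False):
        out=[]
        for c,(o,k,d) in sets:
            P=np.array([loc[n] for n in d])/1000; ca,sa=np.cos(q[2]),np.sin(q[2])
            X=np.c_[q[0]+P[:,0]*ca-P[:,1]*sa,q[1]+P[:,0]*sa+P[:,1]*ca,np.full(len(P),.074)]
            out.append((proj(c,X)-np.array([uv(o,k,p) for p in d.values()])).ravel())
        return np.concatenate(out)
    f=least_squares(res,[.7,0,0]); print(b,nm,(f.x[:2]*1000).round(1),np.degrees(f.x[2]).round(2),"rms px",np.sqrt((f.fun**2).mean()).round(2))
E
python3 fit.py
python3 - <<'E'
from h import *
import pickle
t,s=pickle.load(open("cap0.pkl","rb"))
g=cv2.cvtColor(t["color"],cv2.COLOR_RGB2HSV)
m=((g[...,2]>105)&(g[...,1]<60)).astype(np.uint8); m[:225]=0;m[300:]=0;m[:,:115]=0;m[:,175:]=0
n,l,st_,ce=cv2.connectedComponentsWithStats(m); i=1+st_[1:,4].argmax(); print(st_[i])
ys,xs=np.where(l==i)
for y in range(228,296,3):
    k=xs[ys==y]
    if len(k): print(y,k.min(),k.max(),end='; ')
g=cv2.cvtColor(s["color"],cv2.COLOR_RGB2HSV)
m=((g[...,2]>95)&(g[...,1]<60)).astype(np.uint8); m[:145]=0;m[220:]=0;m[:,:440]=0;m[:,505:]=0
n,l,st_,ce=cv2.connectedComponentsWithStats(m); i=1+st_[1:,4].argmax(); print(st_[i])
ys,xs=np.where(l==i)
for y in range(158,210,3):
    k=xs[ys==y]
    if len(k): print(y,k.min(),k.max(),end='; ')
E
```

```text
L top [590.8 119.9] 2.85 rms px 0.32
L scene [589.8 122.6] 3.16 rms px 0.19
L both [590.6 121.4] 3.02 rms px 0.52
M top [600.6 -65.4] -6.32 rms px 0.26
M scene [599.3 -62.4] -6.9 rms px 0.19
M both [600.  -63.4] -6.75 rms px 0.51
R top [ 595.9 -222.8] 6.58 rms px 0.14
R scene [ 594.5 -219.9] 5.78 rms px 0.22
R both [ 595.2 -220.8] 6.06 rms px 0.49
[130 230  21  61 368]
231 146 150; 234 144 150; 237 144 149; 240 143 147; 243 143 147; 246 142 146; 249 141 146; 252 140 145; 255 139 144; 258 139 144; 261 138 143; 264 137 142; 267 137 141; 270 136 141; 273 135 140; 276 133 139; 279 133 139; 282 132 138; 285 131 137; 288 130 136; [467 171  25  32 158]
173 467 472; 176 469 474; 179 471 477; 182 473 478; 185 479 481; 188 481 483; 191 483 485; 194 483 487; 197 484 489; 200 486 491;
```

```bash
python3 - <<'E'
from h import *
import pickle
from scipy.optimize import least_squares
t,s=pickle.load(open("cap0.pkl","rb"))
# top: shaft edge midpoints rows 240..273 -> line at z .05 ; nose end, shoulder, tail rows
P=onz(t,[[145,243],[144,246],[142.5,252],[141.5,255],[140.5,261],[139.5,264],[138.5,270],[137.5,273]],.05)
v=cv2.fitLine(P[:,:2].astype(np.float32),cv2.DIST_L2,0,1e-6,1e-6).ravel(); d=v[:2]*np.sign(v[0]); p0=v[2:]
print("top line",p0,np.degrees(np.arctan2(d[1],d[0])))
def al(uv,z,c): return (onz(c,[uv],z)[0][:2]-p0)@d
# nose, shoulder crop px -> uv
for nm,q,z in (("nose",(268,42),.052),("shoulder",(187,408),.06),("tail",(148,527),.055)):
    u=(np.array(q)+.5)/8-.5+[115,225]; X=onz(t,[u],z)[0]; print(nm,u,X[:2],(X[:2]-p0)@d)
# scene shaft mid rows and shoulder
for nm,q in (("nose",(440,472)),("shoulder",(280,222)),("mid",(320,283)),("shaft",(405,412))):
    u=(np.array(q)+.5)/8-.5+[435,145]; X=onz(s,[u],.05)[0]; print("scene",nm,u,X[:2],(X[:2]-p0)@d, "lat",(X[:2]-p0)@[-d[1],d[0]])
E
```

```text
top line [0.5140012  0.32939553] -13.090777
nose [148.0625 229.8125] [0.57942535 0.31325807] 0.06737898911506322
shoulder [137.9375 275.5625] [0.47249565 0.33366975] -0.04139499765110051
tail [133.0625 290.4375] [0.43895664 0.34593199] -0.07683974832250628
scene nose [489.5625 203.5625] [0.57745376 0.31499391] 0.06506547597898465 lat 0.00034429888413083803
scene shoulder [469.5625 172.3125] [0.46665997 0.34581852] -0.04983065497474615 lat 0.005273670503689287
scene mid [474.5625 179.9375] [0.49556492 0.33802373] -0.01991139744580534 lat 0.0042282530716107256
scene shaft [485.1875 196.0625] [0.55288376 0.32271179] 0.03938594104641898 lat 0.0022966451840537062
```

```bash
cat >> h.py <<'E'
def goal(xyz,yaw=None,sgn=None):
    """tool x down, tool z along sgn*(pin direction yaw deg). prints turn (tool rotvec deg) and shift in tool axes AFTER the turn (mm)"""
    s,p,R=st()
    if yaw is None: G=R
    else:
        a=np.radians(yaw); z=sgn*np.array([np.cos(a),np.sin(a),0]); x=np.array([0,0,-1.]); G=np.c_[x,np.cross(z,x),z]
    rv=Ro.from_matrix(R.T@G).as_rotvec(degrees=True)
    d=np.array(xyz)-p
    print("TCP",(p*1000).round(1),"turn",rv.round(2),"| shift, tool axes now",(R.T@d*1000).round(1),"after turn",(G.T@d*1000).round(1))
E
python3 - <<'E'
from h import *
s,p,R=st(); print(R.round(3))
goal([.5,-.15,.231],-14,1); goal([.5,-.15,.231],-14,-1)
E
```

```text
[[-0.     0.283 -0.959]
 [ 0.001 -0.959 -0.283]
 [-1.    -0.001 -0.   ]]
TCP [ 162.5 -551.1  230.7] turn [-1.4957e+02 -1.0000e-01  2.0000e-02] | shift, tool axes now [ 1.000e-01 -2.893e+02 -4.371e+02] after turn [-3.000e-01  4.708e+02  2.304e+02]
TCP [ 162.5 -551.1  230.7] turn [3.043e+01 1.000e-02 7.000e-02] | shift, tool axes now [ 1.000e-01 -2.893e+02 -4.371e+02] after turn [-3.000e-01 -4.708e+02 -2.304e+02]
```

```bash
cat >> h.py <<'E'
def path(wps,n,yaw_turn):
    """print suggested integer rows through world waypoints, turning yaw_turn deg about tool x evenly; sim'd with rounding"""
    s,p,R=st(); P=[p]+[np.array(w) for w in wps]
    L=np.r_[0,np.cumsum([np.linalg.norm(b-a) for a,b in zip(P,P[1:])])]; P=np.array(P)
    t=np.round(yaw_turn/n,1)
    for i in range(1,n+1):
        g=np.array([np.interp(i/n*L[-1],L,P[:,k]) for k in range(3)])
        d=np.round(R.T@(g-p)*1000); print(d.astype(int),t); p=p+R@d/1000; R=R@Ro.from_rotvec([np.radians(t),0,0]).as_matrix()
    print("end",p.round(4))
E
python3 - <<'E'
from h import *
path([[.5,-.2,.231],[.504,.333,.16]],18,-149.6)
E
```

```text
[  0 -28 -49] -8.3
[  0 -21 -53] -8.3
[  0 -13 -56] -8.3
[  0  -5 -57] -8.3
[  0   4 -56] -8.3
[  0  12 -56] -8.3
[  0  19 -54] -8.3
[  0  27 -50] -8.3
[  3  16 -50] -8.3
[  8   2 -56] -8.3
[  8   9 -56] -8.3
[  7  18 -54] -8.3
[  8  25 -50] -8.3
[  7  32 -46] -8.3
[  8  39 -42] -8.3
[  8  44 -35] -8.3
[  7  48 -28] -8.3
[  8  53 -22] -8.3
end [0.5037 0.3334 0.1597]
```

```bash
python3 -m handwheel '[0,-28,-49,-8.3,0,0,85, 0,-21,-53,-8.3,0,0,85, 0,-13,-56,-8.3,0,0,85, 0,-5,-57,-8.3,0,0,85, 0,4,-56,-8.3,0,0,85]' 60
```

```text
time_s: 0.82
eef_pos: [0.3607, -0.3452, 0.2313]
eef_rot: [0.618, 0.344, -0.618, 0.344]
contact_force: [0.8, -1.0, -0.3]
gripper_width: 0.995
```

```bash
python3 -m handwheel '[0,12,-56,-8.3,0,0,85, 0,19,-54,-8.3,0,0,85, 0,27,-50,-8.3,0,0,85, 3,16,-50,-8.3,0,0,85, 8,2,-56,-8.3,0,0,85]'; python3 -m handwheel '[8,9,-56,-8.3,0,0,85, 7,18,-54,-8.3,0,0,85, 8,25,-50,-8.3,0,0,85, 7,32,-46,-8.3,0,0,85, 8,39,-42,-8.3,0,0,85]'; python3 -c "
from h import *
goal([.5037,.3328,.15],-14,1)"
```

```text
time_s: 1.45
eef_pos: [0.5036, -0.118, 0.2203]
eef_rot: [0.456, 0.54, -0.455, 0.541]
contact_force: [-0.1, 0.0, -0.5]
gripper_width: 0.996
time_s: 2.08
eef_pos: [0.5027, 0.1655, 0.1822]
eef_rot: [0.235, 0.667, -0.235, 0.667]
contact_force: [1.0, -0.2, 0.6]
gripper_width: 0.995
TCP [502.7 165.5 182.2] turn [-2.48e+01  3.00e-02 -1.00e-02] | shift, tool axes now [  32.2  131.  -104.1] after turn [ 32.2 162.6 -39.5]
```

```bash
python3 -m handwheel '[8,44,-35,-8.3,0,0,85, 8,48,-28,-8.3,0,0,85, 8,53,-22,-8.2,0,0,85, 0,0,0,0,0,0,85]'; python3 -c "
from h import *
goal([.5037,.3328,.12],-14,1)
t=r.capture('top');s=r.capture('scene')
crop(t,100,205,100,100,6,'t1');crop(s,420,90,100,140,4,'s1')"
```

```text
time_s: 2.58
eef_pos: [0.5032, 0.3368, 0.1572]
eef_rot: [0.086, 0.702, -0.086, 0.702]
contact_force: [0.2, -0.7, -0.2]
gripper_width: 0.997
TCP [503.2 336.8 157.2] turn [ 0.03 -0.05 -0.05] | shift, tool axes now [37.2 -3.8  1.5] after turn [37.2 -3.8  1.4]
```

View pics/t1.png

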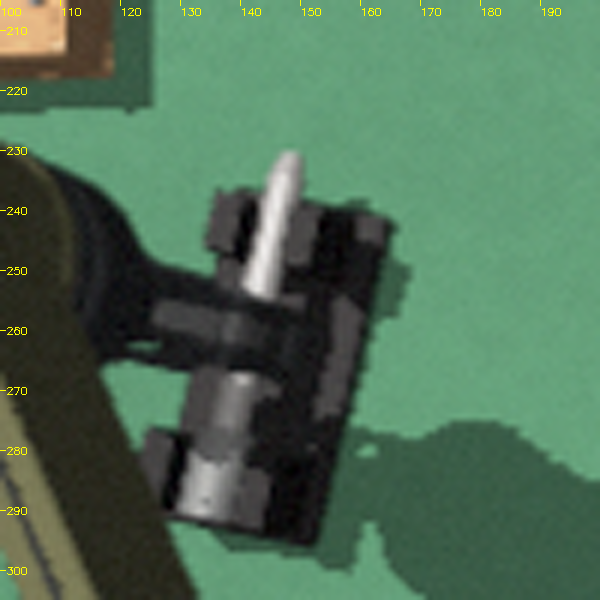

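View pics/s1.png

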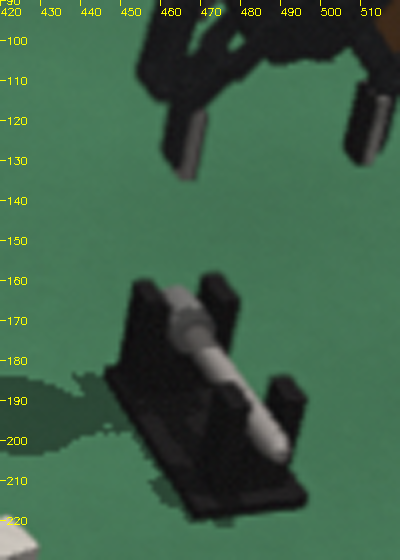

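```bash
python3 - <<'E'
from h import *
import pickle
t,sc=pickle.load(open("cap0.pkl","rb"))
s,p,R=st()
for h in (42.5,50,57):
    for e in (-1,1):
        X=p+R@[-.013,e*h/1000,0]; print(h,e,proj(sc,X).round(1),proj(t,X).round(1))
a=onz(sc,[[465.5,134],[511,130.5]],p[2]+.013); print(a, a.mean(0), p)
E
```

```text
42.5 -1 [[465.7 133.6]] [[143.4 261.8]]
42.5 1 [[506.4 130.2]] [[104.8 253.1]]
50 -1 [[462.1 133.9]] [[146.8 262.5]]
50 1 [[510.  129.9]] [[101.4 252.3]]
57 -1 [[458.7 134.1]] [[150.  263.2]]
57 1 [[513.3 129.6]] [[ 98.2 251.6]]
[[0.49396664 0.29046355 0.17066517]
 [0.51836972 0.38161218 0.17066517]] [0.50616818 0.33603787 0.17066517] [0.50316749 0.33298464 0.15766517]
```

```bash
python3 -m handwheel '[40,-1,0,0,0,0,85, 30,0,0,0,0,0,85, 0,0,0,0,0,0,85]'; python3 -c "
from h import *
goal([.5040,.3316,.031],-13.5,1)
t=r.capture('top');s=r.capture('scene')
crop(t,100,205,100,100,6,'t2');crop(s,420,90,100,140,4,'s2')"
```

```text
time_s: 3.05
eef_pos: [0.5017, 0.3289, 0.0863]
eef_rot: [0.087, 0.703, -0.09, 0.7]
contact_force: [0.2, -1.1, 0.6]
gripper_width: 0.995
TCP [501.7 328.9  86.3] turn [-0.92 -0.24  0.26] | shift, tool axes now [55.3  3.4  1.8] after turn [55.3  3.1  1.6]
```

View pics/s2.png

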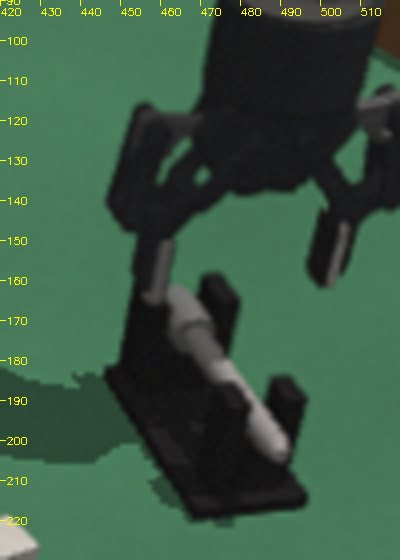

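View pics/t2.png

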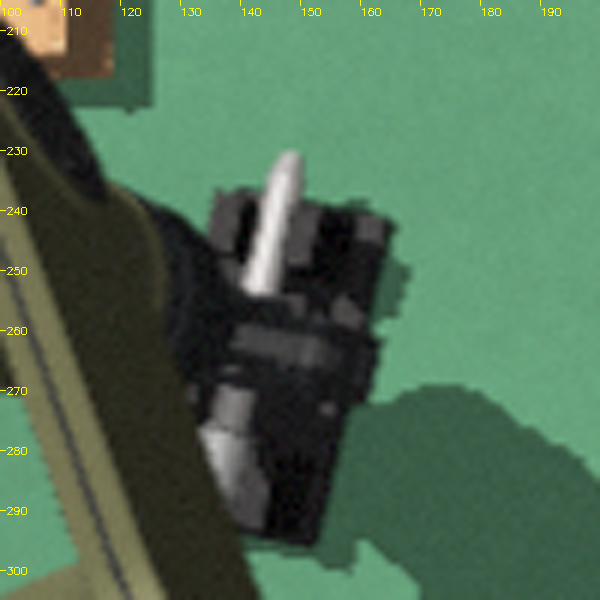

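The scene view shows the finger tips at (456,163) and (503,160), either side of the shaft between the saddles. I'll keep going down.

```bash
python3 -c "
from h import *
goal([.5040,.3316,.031],-13.5,1)"; python3 -m handwheel '[30,0,0,0,0,0,85, 0,0,0,0,0,0,85]'; python3 -c "
from h import *
s=r.capture('scene')
goal([.5040,.3316,.031],-13.5,1)"
```

```text
TCP [504.1 330.8  89.1] turn [-0.88  0.02 -0.  ] | shift, tool axes now [58.1  0.7 -0.4] after turn [58.1  0.7 -0.3]
time_s: 3.4
eef_pos: [0.5031, 0.331, 0.0584]
eef_rot: [0.088, 0.702, -0.088, 0.701]
contact_force: [-0.9, -0.3, -0.6]
gripper_width: 0.997
TCP [503.8 331.6  59.3] turn [-0.81  0.01 -0.01] | shift, tool axes now [28.3  0.1  0.2] after turn [28.3  0.1  0.2]
```

```bash
python3 -m handwheel '[28,0,0,-0.6,0,0,85, 0,0,0,0,0,0,85, 0,0,0,0,0,0,30, 0,0,0,0,0,0,30]' 40;  python3 -m handwheel '[0,0,0,0,0,0,5, 0,0,0,0,0,0,5, 0,0,0,0,0,0,5, 0,0,0,0,0,0,5]' 80; python3 -c "
from h import *
s=r.capture('scene')
goal([.5040,.3316,.031],-13.5,1); print(st()[0]['gripper_width']*85.4, st()[0]['contact_force'])
crop(s,420,90,100,140,4,'s3')"
```

```text
time_s: 3.95
eef_pos: [0.5044, 0.3324, 0.0318]
eef_rot: [0.085, 0.701, -0.084, 0.703]
contact_force: [0.7, 0.2, -0.1]
gripper_width: 0.6
time_s: 4.45
eef_pos: [0.5038, 0.3321, 0.0309]
eef_rot: [0.084, 0.702, -0.084, 0.702]
contact_force: [-1.9, -1.4, 6.2]
gripper_width: 0.133
TCP [503.8 332.1  30.9] turn [-0.17  0.03 -0.03] | shift, tool axes now [-0.1 -0.4  0.3] after turn [-0.1 -0.4  0.3]
11.602920329947775 [-0.36776542 -0.11418316  5.27674098]
```

View pics/s3.png

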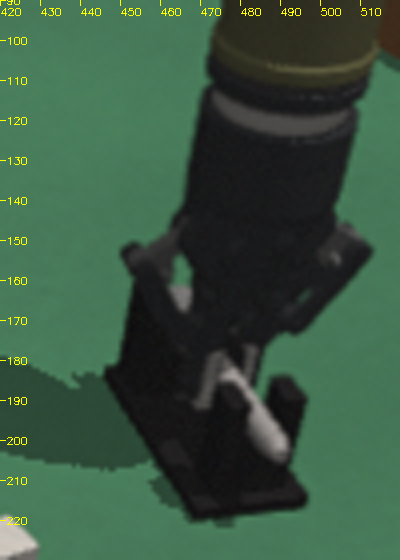

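```bash
python3 -m handwheel '[-20,0,0,0,0,0,5, -30,0,0,0,0,0,5, -20,0,0,0,0,0,5, 0,0,0,0,0,0,5]'; python3 -c "
from h import *
t=r.capture('top');s=r.capture('scene')
print(onz(t,[[230,316],[250,312],[306,310],[329,310]],.074).round(3))
goal([.488,.115,.09],3,1); print(st()[0]['contact_force'])
crop(s,420,60,100,140,4,'s4')
crop(t,100,205,100,100,6,'t4')"
```

```text
time_s: 5.0
eef_pos: [0.5044, 0.3324, 0.1013]
eef_rot: [0.085, 0.701, -0.084, 0.703]
contact_force: [0.2, -0.0, -2.6]
gripper_width: 0.13
[[ 0.374  0.121  0.074]
 [ 0.382  0.076  0.074]
 [ 0.383 -0.051  0.074]
 [ 0.381 -0.103  0.074]]
TCP [502.9 331.5  99.4] turn [-16.67  -0.07   0.05] | shift, tool axes now [   9.6 -213.9   36.7] after turn [   9.4 -215.5  -26.2]
[ 0.00393838  0.24614805 -2.87019524]
```

View pics/s4.png

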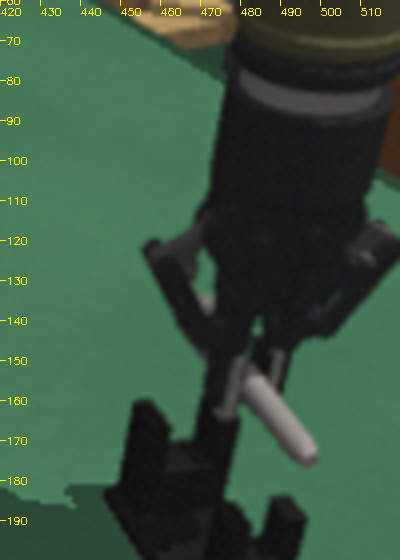

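View pics/t4.png

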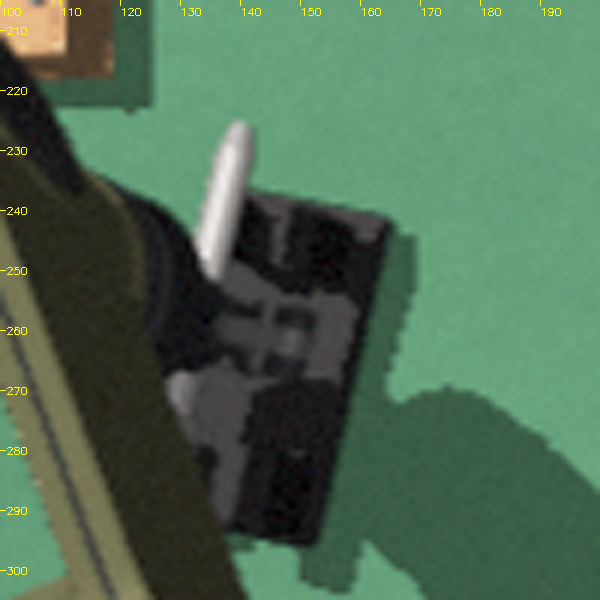

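```bash
python3 - <<'E'
from h import *
import pickle
t,sc=pickle.load(open("cap0.pkl","rb"))
s,p,R=st(); print(p.round(4))
X=p+R@[-.019,0,.078]; print("pred",X.round(4),proj(t,X).round(1),proj(sc,X).round(1))
ut=np.array([240.5,122.5])/6-.5+[100,205]; us=np.array([313,459])/4-.5+[420,60]
print(ut,us,tri(t,ut,sc,us), onz(t,[ut],X[2]),onz(sc,[us],X[2]))
E
```

```text
[0.5029 0.3315 0.0994]
pred [0.5787 0.3131 0.1183] [[140.4 225.8]] [[496.5 175.8]]
[139.58333333 224.91666667] [497.75 174.25] (array([0.58008644, 0.31378831, 0.12253803]), np.float64(8.882948505648176e-05)) [[0.58079949 0.31498783 0.11829879]] [[0.57525916 0.31864427 0.11829879]]
```

```bash
python3 -m handwheel '[0,-54,9,-5,0,0,5, 0,-54,5,-5,0,0,5, 0,-54,0,-5,0,0,5, 0,-54,-10,-1.7,0,0,5, 0,0,-10,0,0,0,5]'; python3 -m handwheel '[0,0,0,0,0,0,5, 0,0,0,0,0,0,5]'; python3 -c "
from h import *
goal([.488,.115,.031],3,1); print(st()[0]['contact_force'])"
```

```text
time_s: 5.72
eef_pos: [0.4722, 0.1111, 0.0988]
eef_rot: [-0.017, 0.708, 0.017, 0.706]
contact_force: [0.4, 0.6, -1.3]
gripper_width: 0.135
time_s: 5.98
eef_pos: [0.4746, 0.1156, 0.1]
eef_rot: [-0.019, 0.707, 0.019, 0.707]
contact_force: [-0.3, -1.1, -3.3]
gripper_width: 0.132
TCP [474.6 115.6 100. ] turn [ 0.1   0.02 -0.02] | shift, tool axes now [69.  -1.4 13.4] after turn [69.  -1.3 13.4]
[-0.34458506 -1.14305387 -3.27650533]
```

```bash
python3 -m handwheel '[35,0,5,0,0,0,5, 34,0,5,0,0,0,5, 0,0,0,0,0,0,5, 0,0,0,0,0,0,5]'; python3 -c "
from h import *
t=r.capture('top');s=r.capture('scene')
goal([.488,.115,.031],3,1); print(st()[0]['contact_force'])
crop(s,370,150,90,110,7,'s5')
crop(t,205,175,60,80,7,'t5')"
```

```text
time_s: 6.48
eef_pos: [0.4847, 0.1159, 0.0317]
eef_rot: [-0.019, 0.707, 0.019, 0.707]
contact_force: [0.1, -0.1, -2.2]
gripper_width: 0.137
TCP [485.1 115.7  32.5] turn [ 0.08  0.14 -0.01] | shift, tool axes now [ 1.5 -0.8  2.8] after turn [ 1.5 -0.8  2.8]
[-0.76904387 -0.45196731 -1.80968674]
```

View pics/s5.png

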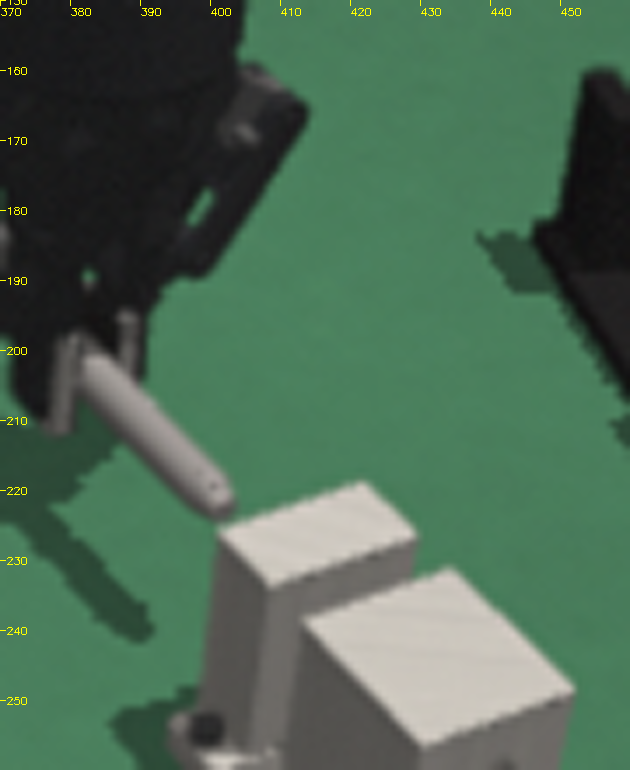

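View pics/t5.png

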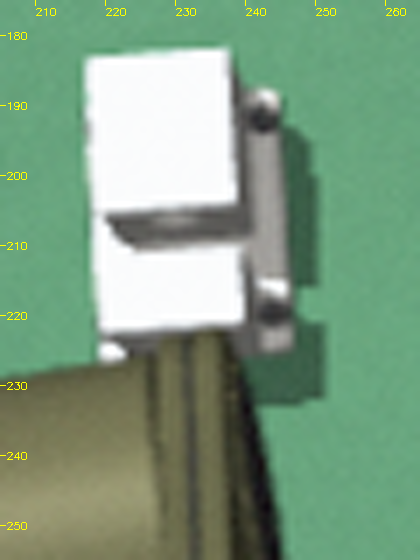

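```bash
python3 - <<'E'
from h import *
import pickle
t,sc=pickle.load(open("cap0.pkl","rb"))
s,p,R=st(); print(p.round(4))
for k in (.03,.078):
    X=p+R@[-.019,0,k]; print("pred",X.round(4),proj(sc,X).round(1))
for q in ((221,497),(102,367),(205,485)):
  us=(np.array(q)+.5)/7-.5+[370,150]
  print(us, onz(sc,[us],.05),onz(sc,[us],.053))
E
```

```text
[0.4851 0.1157 0.0325]
pred [0.5151 0.1173 0.0515] [[388.4 209.6]]
pred [0.563  0.1198 0.0517] [[401.5 223.2]]
[401.14285714 220.57142857] [[0.55387271 0.12435586 0.05      ]] [[0.55699894 0.12226309 0.053     ]]
[384.14285714 202.        ] [[0.48768105 0.12257945 0.05      ]] [[0.49114133 0.12049564 0.053     ]]
[398.85714286 218.85714286] [[0.5474661  0.12292219 0.05      ]] [[0.55062466 0.12083665 0.053     ]]
```

```bash
python3 - <<'E'
from h import *
import pickle
t,sc=pickle.load(open("cap0.pkl","rb"))
s,p,R=st()
for y in (-.007,-.014,.007,.014):
  for z in (-.011,.011):
    print(y,z,proj(sc,p+R@[-.0005,y,z]).round(1))
c=r.capture("scene"); crop(c,370,185,45,50,14,'s6',5)
s,p,R=st(); print(p)
E
```

```text
-0.007 -0.011 [[374.3 206.8]]
-0.007 0.011 [[379.8 212.7]]
-0.014 -0.011 [[371.4 207.7]]
-0.014 0.011 [[376.8 213.6]]
0.007 -0.011 [[380.2 205. ]]
0.007 0.011 [[385.7 210.8]]
0.014 -0.011 [[383.1 204. ]]
0.014 0.011 [[388.7 209.8]]
[0.48510081 0.11552216 0.03255722]
```

View pics/s6.png

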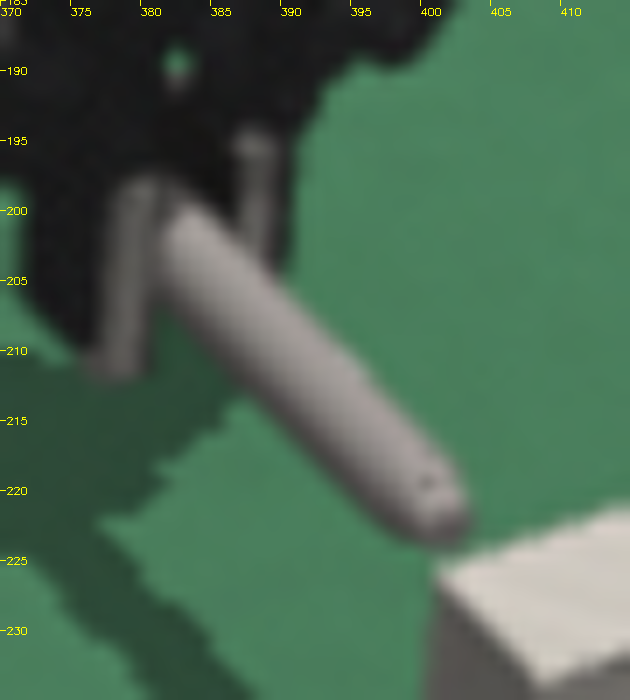

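```bash
cat >> fit.py <<'E'
print()
for b in 'LMR':
    Z=[tri(t,uv(T[b][0],T[b][1],T[b][2][n]),s,uv(S[b][0],S[b][1],S[b][2][n])) for n in T[b][2]]
    print(b,np.mean([z[0][2] for z in Z])*1000,np.mean([z[1] for z in Z])*1000)
# scene-only: lateral axis of bores & bore exit
for b,x,y,a,q,o,k in (('L',.5898,.1226,3.16,(296,285),(390,215),6),('M',.5993,-.0624,-6.9,(612-390,330),(300,245),6),('R',.5945,-.2199,5.78,(302,398),(212,268),7)):
    a=np.radians(a); X=[x+.092*np.cos(a),y+.092*np.sin(a),.05]; print(b,proj(s,X).round(1),uv(o,k,q))
E
python3 fit.py | tail -7
```

```text
L 75.52229324910489 1.9984822276356067
M 75.65072840639019 2.0034549810371294
R 75.62965356904775 1.9876009238501444
L [[439.  262.1]] [438.91666667 262.08333333]
M [[336.3 299.8]] [336.58333333 299.58333333]
R [[254.5 323.8]] [254.71428571 324.42857143]
```

```bash
python3 -m handwheel '[1.5,-1.4,10,0,0,0,5, 0,0,8,0,0,0,5, 0,0,5,0,0,0,5, 0,0,4,0,0,0,5, 0,0,3,0,0,0,5]'; python3 -c "
from h import *
goal([.591-.078,.1197-.0041,.031],3,1); print(st()[0]['contact_force'])"
```

```text
time_s: 7.25
eef_pos: [0.5143, 0.1152, 0.0297]
eef_rot: [-0.019, 0.707, 0.019, 0.707]
contact_force: [-0.4, -0.6, -2.2]
gripper_width: 0.138
TCP [514.3 115.2  29.7] turn [ 0.03 -0.02  0.  ] | shift, tool axes now [-1.3  0.5 -1.3] after turn [-1.3  0.5 -1.3]
[-0.4355603  -0.57203785 -2.15807251]
```

```bash
python3 -m handwheel '[-0.8,0.4,3,0,0,0,5, 0,0,3,0,0,0,5, 0,0,3,0,0,0,5, 0,0,3,0,0,0,5, 0,0,0,0,0,0,5]'; python3 -c "
from h import *
s=r.capture('scene')
goal([.591-.078,.1197-.0041,.031],3,1); print(st()[0]['contact_force'])
crop(s,370,180,70,60,9,'s7')"
```

```text
time_s: 7.88
eef_pos: [0.5266, 0.1163, 0.0306]
eef_rot: [-0.019, 0.707, 0.019, 0.707]
contact_force: [0.7, -0.3, -2.5]
gripper_width: 0.136
TCP [526.2 116.3  30.6] turn [ 0.03 -0.   -0.  ] | shift, tool axes now [ -0.4   0.  -13.2] after turn [ -0.4  -0.  -13.2]
[-0.17009559 -0.05233548 -2.15009343]
```

View pics/s7.png

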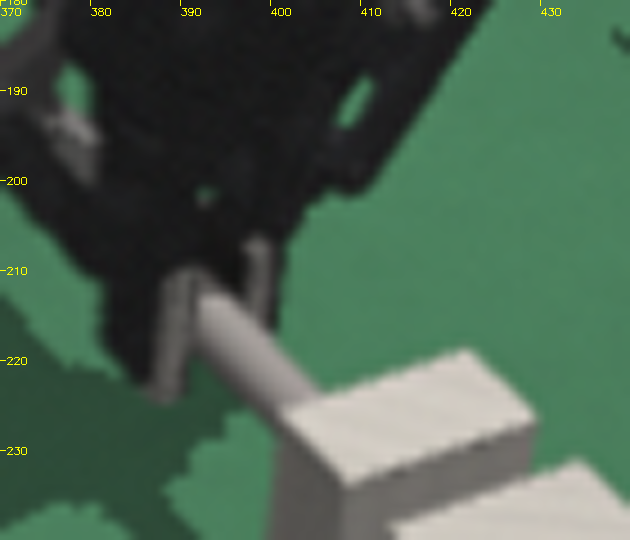

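No contact force at about 13 mm depth, so the nose is in the left bore. I'll continue in small steps.

```bash
python3 -m handwheel '[-0.4,0,5,0,0,0,5, 0,0,5,0,0,0,5, 0,0,5,0,0,0,5, 0,0,5,0,0,0,5]'; python3 -m handwheel '[0,0,3,0,0,0,5, 0,0,3,0,0,0,5, 0,0,2,0,0,0,5, 0,0,2,0,0,0,5]'; python3 -c "
from h import *
goal([.591-.078,.1197-.0041,.031],3,1); print(st()[0]['contact_force'],st()[0]['ft_torque'])"
```

```text
time_s: 8.43
eef_pos: [0.5466, 0.1174, 0.031]
eef_rot: [-0.019, 0.707, 0.019, 0.707]
contact_force: [-0.3, -0.1, -2.0]
gripper_width: 0.136
time_s: 8.93
eef_pos: [0.5561, 0.1179, 0.031]
eef_rot: [-0.019, 0.707, 0.019, 0.707]
contact_force: [0.6, 0.6, -2.1]
gripper_width: 0.137
TCP [556.1 117.9  31. ] turn [ 0.03 -0.01 -0.  ] | shift, tool axes now [ -0.    0.  -43.1] after turn [ -0.   -0.  -43.1]
[ 0.60951379  0.63927533 -2.08078011] [ 0.01507519  0.01001514 -0.02328954]
```

Nothing at 43 mm depth. I'm now going through the 52 mm mark in 2 mm rows.

```bash
python3 -m handwheel '[0,0,2,0,0,0,5, 0,0,2,0,0,0,5, 0,0,2,0,0,0,5]'; python3 -m handwheel '[0,0,2,0,0,0,5, 0,0,2,0,0,0,5]'; python3 -m handwheel '[0,0,2,0,0,0,5, 0,0,0,0,0,0,5]'
```

```text
time_s: 9.3
eef_pos: [0.5622, 0.1182, 0.031]
eef_rot: [-0.019, 0.707, 0.019, 0.707]
contact_force: [-0.4, -0.1, -1.6]
gripper_width: 0.134
time_s: 9.55
eef_pos: [0.5657, 0.1183, 0.0309]
eef_rot: [-0.019, 0.707, 0.019, 0.706]
contact_force: [-1.5, 0.0, -1.5]
gripper_width: 0.137
time_s: 9.8
eef_pos: [0.5657, 0.1184, 0.0304]
eef_rot: [-0.019, 0.708, 0.019, 0.705]
contact_force: [-4.9, 0.5, -0.4]
gripper_width: 0.133
```

```bash
python3 -m handwheel '[0,0,2,0,0,0,5, 0,0,0,0,0,0,5]'; python3 -m handwheel '[0,0,2,0,0,0,5, 0,0,0,0,0,0,5]'
```

```text
time_s: 10.05
eef_pos: [0.5657, 0.1184, 0.0301]
eef_rot: [-0.019, 0.71, 0.019, 0.704]
contact_force: [-8.8, 0.3, 0.9]
gripper_width: 0.133
time_s: 10.3
eef_pos: [0.5658, 0.1184, 0.0298]
eef_rot: [-0.019, 0.711, 0.019, 0.703]
contact_force: [-12.1, 0.5, 2.4]
gripper_width: 0.132
```

The left bore is blocked at about 52 mm: force climbs to -12 N with no advance. I'm backing out along the axis.

```bash
python3 -m handwheel '[0,0,-8,0,0,0,5, 0,0,-15,0,0,0,5, 0,0,-20,0,0,0,5, 0,0,-20,0,0,0,5, 0,0,-20,0,0,0,5]'; python3 -m handwheel '[0,0,-10,0,0,0,5, 0,0,0,0,0,0,5]'; python3 -c "
from h import *
s=r.capture('scene')
crop(s,370,150,70,90,7,'s8')
goal([.591-.078,.1197-.0041,.031],3,1); print(st()[0]['contact_force'])
a=np.radians(-6.6); m=np.array([.6005,-.0654]); g=m-.108*np.array([np.cos(a),np.sin(a)]); print(g)
goal([g[0],g[1],.031],-6.6,1)"
```

```text
time_s: 10.92
eef_pos: [0.4888, 0.1142, 0.0314]
eef_rot: [-0.019, 0.706, 0.019, 0.707]
contact_force: [-0.1, -0.6, -2.0]
gripper_width: 0.133
time_s: 11.18
eef_pos: [0.4788, 0.1138, 0.0312]
eef_rot: [-0.019, 0.707, 0.019, 0.707]
contact_force: [0.3, -0.4, -1.1]
gripper_width: 0.136
TCP [480.  113.9  31.3] turn [ 0.03  0.1  -0.01] | shift, tool axes now [ 0.4 -0.  33. ] after turn [ 0.3 -0.  33. ]
[ 0.1879021  -0.37863207 -1.77615744]
[ 0.49321574 -0.05298679]
TCP [480.  113.9  31.3] turn [ 9.63  0.1  -0.02] | shift, tool axes now [   0.3 -167.3    4.4] after turn [   0.3 -164.2   32.3]
```

View pics/s8.png

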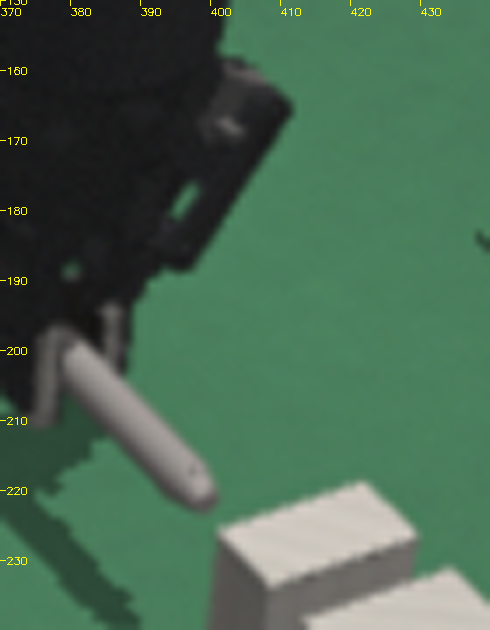

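```bash
python3 -m handwheel '[0,-35,0,2.4,0,0,5, 0,-48,0,2.4,0,0,5, 0,-48,3,2.4,0,0,5, 0,-35,6,2.4,0,0,5, 0,0,0,0,0,0,5]'; python3 -m handwheel '[0,0,0,0,0,0,5]'; python3 -c "
from h import *
s=r.capture('scene')
crop(s,270,180,80,80,8,'s9')
goal([.4932,-.0530,.031],-6.6,1)
s,p,R=st(); t=0
import pickle
t,sc=pickle.load(open('cap0.pkl','rb')); X=p+R@[-.019,0,.078]; print(X,proj(sc,X))"
```

```text
time_s: 11.85
eef_pos: [0.4891, -0.0554, 0.0313]
eef_rot: [0.042, 0.705, -0.042, 0.707]
contact_force: [0.5, 0.8, -1.8]
gripper_width: 0.139
time_s: 11.98
eef_pos: [0.4872, -0.0526, 0.031]
eef_rot: [0.041, 0.706, -0.041, 0.706]
contact_force: [-0.4, -0.0, -2.0]
gripper_width: 0.136
TCP [486.8 -52.1  30.9] turn [ 0.05  0.   -0.02] | shift, tool axes now [-0.1 -0.2  6.5] after turn [-0.1 -0.2  6.5]
[ 0.56429299 -0.06096151  0.04993166] [[314.46785489 249.62790265]]
```

View pics/s9.png

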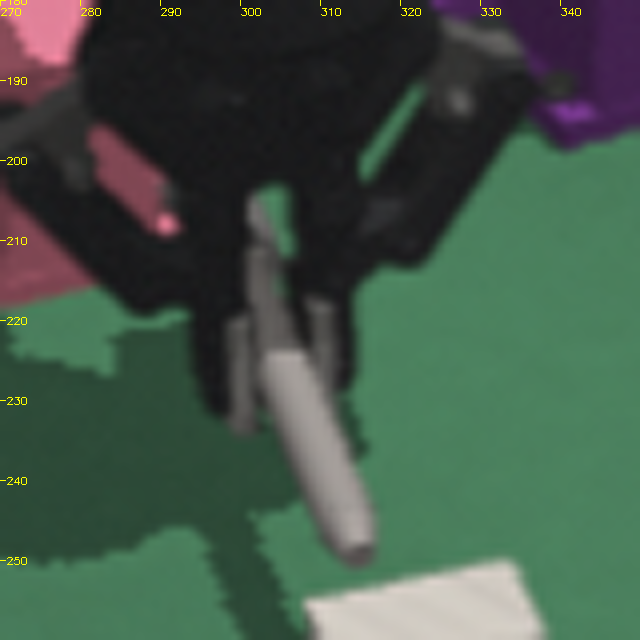

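```bash
python3 - <<'E'
from h import *
import pickle
t,sc=pickle.load(open("cap0.pkl","rb"))
for nm,uv,m,a in (("L",(400.9,221.3),(.5898,.1226),3.16),("M",(313.3,247.7),(.5993,-.0624),-6.9)):
    X=onz(sc,[uv],.05)[0]; a=np.radians(a); d=X[:2]-m; print(nm,X,"along",d@[np.cos(a),np.sin(a)],"lat",d@[-np.sin(a),np.cos(a)])
E
```

```text
L [0.55564184 0.12281349 0.05      ] along -0.034094455374890094 lat 0.0020961181155810197
M [ 0.55867995 -0.06099938  0.05      ] along -0.04049412026179006 lat -0.0034894853060259664
```

```bash
python3 - <<'E'
from h import *
import pickle
s=r.capture('scene'); crop(s,298,218,26,40,18,'s10',2)
p,R=st()[1:]; print(p)
for k in (.02,.04,.078): X=p+R@[-.019,0,k]; print(proj(s,X),proj(s,X+R@[0,.007,0]),proj(s,X-R@[0,.007,0]))
E
```

```text
[ 0.48660216 -0.05175545  0.030946  ]
[[306.51992606 229.8383668 ]] [[310.06917261 229.14439528]] [[302.96045137 230.53437171]]
[[309.22471743 236.41355952]] [[312.82716944 235.69875012]] [[305.61169212 237.13046997]]
[[314.61199427 249.50863744]] [[318.31982065 248.75138545]] [[310.89289081 250.26812893]]
```

View pics/s10.png

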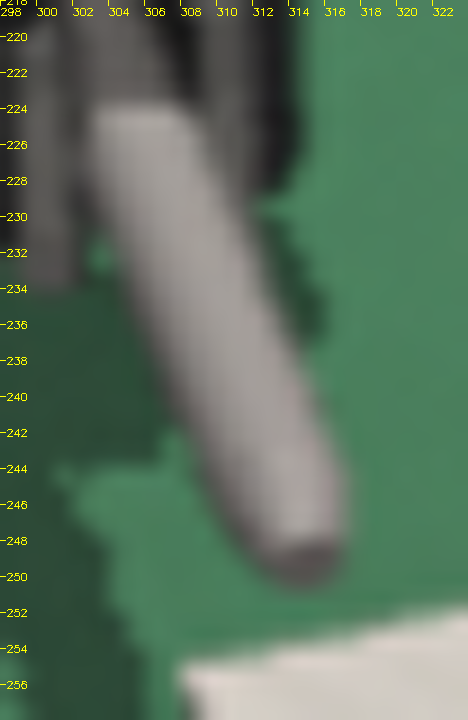

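The nose flat shows at (314.3,248.6) against a predicted (314.6,249.5), so the alignment is good to about 1 mm. Advancing into the middle bore.

```bash
python3 -m handwheel '[0,0.4,12,0,0,0,5, 0,0,12,0,0,0,5, 0,0,6,0,0,0,5, 0,0,4,0,0,0,5, 0,0,4,0,0,0,5]'; python3 -m handwheel '[0,0,4,0,0,0,5, 0,0,4,0,0,0,5]';  python3 -c "
from h import *
a=np.radians(-6.6); m=np.array([.6005,-.0654]); g=m-.078*np.array([np.cos(a),np.sin(a)])
goal([g[0],g[1],.031],-6.6,1)"
```

```text
time_s: 12.7
eef_pos: [0.5242, -0.0564, 0.0309]
eef_rot: [0.041, 0.706, -0.04, 0.706]
contact_force: [0.1, -0.4, -1.3]
gripper_width: 0.135
time_s: 12.95
eef_pos: [0.5323, -0.0575, 0.031]
eef_rot: [0.041, 0.706, -0.041, 0.706]
contact_force: [-0.4, 0.6, -2.9]
gripper_width: 0.136
TCP [532.3 -57.5  31. ] turn [ 0.02 -0.01 -0.  ] | shift, tool axes now [-0.  -0.  -9.4] after turn [-0.  -0.  -9.4]
```

```bash
python3 -m handwheel '[0,0,4,0,0,0,5, 0,0,5,0,0,0,5, 0,0,6,0,0,0,5, 0,0,5,0,0,0,5]'; python3 -m handwheel '[0,0,4,0,0,0,5, 0,0,4,0,0,0,5, 0,0,3,0,0,0,5, 0,0,3,0,0,0,5]'
```

```text
time_s: 13.45
eef_pos: [0.5527, -0.0598, 0.031]
eef_rot: [0.041, 0.706, -0.041, 0.706]
contact_force: [0.4, 0.2, -1.9]
gripper_width: 0.135
time_s: 13.95
eef_pos: [0.5662, -0.0613, 0.031]
eef_rot: [0.041, 0.706, -0.04, 0.706]
contact_force: [0.0, 0.4, -2.3]
gripper_width: 0.136
```

```bash
python3 -m handwheel '[0,0,2,0,0,0,5, 0,0,2,0,0,0,5, 0,0,2,0,0,0,5]'; python3 -m handwheel '[0,0,2,0,0,0,5, 0,0,2,0,0,0,5]'; python3 -m handwheel '[0,0,2,0,0,0,5, 0,0,0,0,0,0,5]'
```

```text
time_s: 14.32
eef_pos: [0.572, -0.062, 0.031]
eef_rot: [0.04, 0.706, -0.04, 0.706]
contact_force: [-0.8, 0.5, -3.0]
gripper_width: 0.133
time_s: 14.58
eef_pos: [0.5751, -0.0623, 0.0308]
eef_rot: [0.041, 0.707, -0.04, 0.705]
contact_force: [-3.1, 0.3, -1.4]
gripper_width: 0.135
time_s: 14.82
eef_pos: [0.5751, -0.0623, 0.0303]
eef_rot: [0.041, 0.708, -0.04, 0.704]
contact_force: [-5.6, -0.1, -0.1]
gripper_width: 0.136
```

```bash
python3 -m handwheel '[0,0,3,0,0,0,5, 0,0,0,0,0,0,5]'; python3 -m handwheel '[0,0,-9,0,0,0,5, 0,0,-15,0,0,0,5, 0,0,-20,0,0,0,5, 0,0,-20,0,0,0,5, 0,0,-20,0,0,0,5]'; python3 -m handwheel '[0,0,-15,0,0,0,5, 0,0,0,0,0,0,5]'; python3 -c "
from h import *
a=np.radians(6.2); m=np.array([.596,-.2226]); g=m-.108*np.array([np.cos(a),np.sin(a)]); print(g)
goal([g[0],g[1],.031],6.2,1); path([[.478,-.14,.031],[g[0],g[1],.031]],4,-12.8)"
```

```text
time_s: 15.08
eef_pos: [0.5752, -0.0622, 0.0297]
eef_rot: [0.041, 0.71, -0.04, 0.702]
contact_force: [-9.3, -0.1, 1.1]
gripper_width: 0.137
time_s: 15.7
eef_pos: [0.4968, -0.0533, 0.0313]
eef_rot: [0.04, 0.705, -0.041, 0.706]
contact_force: [0.8, -0.6, -2.5]
gripper_width: 0.14
time_s: 15.95
eef_pos: [0.4811, -0.0514, 0.0311]
eef_rot: [0.041, 0.706, -0.04, 0.706]
contact_force: [0.4, 0.1, -2.1]
gripper_width: 0.138
[ 0.4886317  -0.23426393]
TCP [481.1 -51.4  31.1] turn [-1.277e+01 -5.000e-02 -1.000e-02] | shift, tool axes now [ 1.000e-01 -1.808e+02  2.840e+01] after turn [ 1.000e-01 -1.826e+02 -1.220e+01]
[  0 -46   4] -3.2
[  0 -46   1] -3.2
[  0 -45   6] -3.2
[  0 -46   2] -3.2
end [ 0.4884 -0.2344  0.0311]
```

The middle bore is blocked at about 52.5 mm too. Moving to the right bracket.

```bash
python3 -m handwheel '[0,-46,4,-3.2,0,0,5, 0,-46,1,-3.2,0,0,5, 0,-45,4,-3.2,0,0,5, 0,-46,2,-3.2,0,0,5, 0,0,0,0,0,0,5]'; python3 -m handwheel '[0,0,0,0,0,0,5]'; python3 - <<'E'
from h import *
s=r.capture('scene')
goal([.4886,-.2343,.031],6.2,1)
p,R=st()[1:]; X=p+R@[-.019,0,.078]; u=proj(s,X)[0]; print(X,u)
x0,y0=int(u[0])-22,int(u[1])-28; print(x0,y0); crop(s,x0,y0,45,50,12,'s11',5)
E
```

```text
time_s: 16.58
eef_pos: [0.491, -0.2395, 0.0315]
eef_rot: [-0.039, 0.704, 0.036, 0.708]
contact_force: [0.0, 0.3, -2.9]
gripper_width: 0.135
time_s: 16.7
eef_pos: [0.488, -0.2347, 0.0308]
eef_rot: [-0.038, 0.706, 0.038, 0.706]
contact_force: [-0.7, 1.3, -2.1]
gripper_width: 0.137
TCP [ 487.7 -234.    30.8] turn [ 0.02 -0.04 -0.05] | shift, tool axes now [-0.2 -0.4  0.9] after turn [-0.2 -0.4  0.9]
[ 0.56522154 -0.22555212  0.04971989] [226.17092139 275.66355509]
204 247
```

View pics/s11.png

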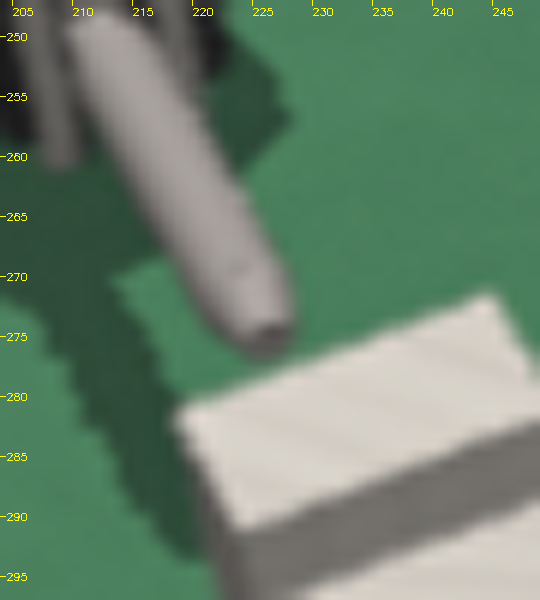

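```bash
python3 -m handwheel '[0,0,10,0,0,0,5, 0,0,10,0,0,0,5, 0,0,5,0,0,0,5, 0,0,4,0,0,0,5, 0,0,4,0,0,0,5]'; python3 -m handwheel '[0,0,4,0,0,0,5, 0,0,4,0,0,0,5]';  python3 -c "
from h import *
a=np.radians(6.2); m=np.array([.596,-.2226]); g=m-.078*np.array([np.cos(a),np.sin(a)])
goal([g[0],g[1],.031],6.2,1)"
```

```text
time_s: 17.38
eef_pos: [0.5208, -0.2309, 0.0309]
eef_rot: [-0.038, 0.706, 0.039, 0.706]
contact_force: [-1.0, 1.3, -2.1]
gripper_width: 0.132
time_s: 17.62
eef_pos: [0.5288, -0.2303, 0.031]
eef_rot: [-0.038, 0.706, 0.038, 0.706]
contact_force: [0.3, -0.2, -2.2]
gripper_width: 0.136
TCP [ 528.8 -230.3   31. ] turn [ 0.02 -0.01 -0.  ] | shift, tool axes now [ -0.    0.4 -10.3] after turn [ -0.    0.4 -10.3]
```

```bash
python3 -m handwheel '[0,0.4,4,0,0,0,5, 0,0,5,0,0,0,5, 0,0,6,0,0,0,5, 0,0,5,0,0,0,5]'; python3 -m handwheel '[0,0,4,0,0,0,5, 0,0,4,0,0,0,5, 0,0,3,0,0,0,5, 0,0,2,0,0,0,5]'
```

```text
time_s: 18.12
eef_pos: [0.5491, -0.2277, 0.031]
eef_rot: [-0.038, 0.706, 0.038, 0.706]
contact_force: [-0.5, 0.1, -2.0]
gripper_width: 0.135
time_s: 18.62
eef_pos: [0.5616, -0.2263, 0.031]
eef_rot: [-0.038, 0.706, 0.038, 0.706]
contact_force: [-0.4, 0.0, -2.1]
gripper_width: 0.13
```

```bash
python3 -m handwheel '[0,0,2,0,0,0,5, 0,0,2,0,0,0,5, 0,0,2,0,0,0,5]'; python3 -m handwheel '[0,0,2,0,0,0,5, 0,0,2,0,0,0,5]'; python3 -m handwheel '[0,0,2,0,0,0,5, 0,0,2,0,0,0,5]'; python3 -c "
from h import *
a=np.radians(6.2); m=np.array([.596,-.2226]); g=m-.078*np.array([np.cos(a),np.sin(a)])
goal([g[0],g[1],.031],6.2,1)"
```

```text
time_s: 19.0
eef_pos: [0.5674, -0.2256, 0.031]
eef_rot: [-0.038, 0.706, 0.038, 0.706]
contact_force: [-0.1, 0.1, -0.9]
gripper_width: 0.134
time_s: 19.25
eef_pos: [0.5715, -0.2251, 0.031]
eef_rot: [-0.038, 0.706, 0.038, 0.706]
contact_force: [0.2, -0.2, -2.5]
gripper_width: 0.136
time_s: 19.5
eef_pos: [0.5755, -0.2247, 0.031]
eef_rot: [-0.038, 0.706, 0.038, 0.706]
contact_force: [0.4, 0.2, -2.2]
gripper_width: 0.135
TCP [ 575.5 -224.7   31. ] turn [ 0.03 -0.    0.  ] | shift, tool axes now [  0.   -0.1 -57.4] after turn [  0.   -0.1 -57.4]
```

Past the web depth (57 mm) with no resistance, so the right bore is the clear one. Going in a little further, then letting go.

```bash
python3 -m handwheel '[0,0,2,0,0,0,5, 0,0,1,0,0,0,5, 0,0,0,0,0,0,5]'; python3 -m handwheel '[0,0,0,0,0,0,20, 0,0,0,0,0,0,30, 0,0,0,0,0,0,60, 0,0,0,0,0,0,85, 0,0,0,0,0,0,85]' 40; python3 - <<'E'
from h import *
s=r.capture('scene'); crop(s,170,210,110,110,6,'s12'); print(st()[1],st()[0]['gripper_width'])
E
```

```text
time_s: 19.88
eef_pos: [0.5784, -0.2244, 0.031]
eef_rot: [-0.038, 0.706, 0.038, 0.706]
contact_force: [-0.6, 0.5, -1.7]
gripper_width: 0.137
time_s: 20.5
eef_pos: [0.5783, -0.2244, 0.0311]
eef_rot: [-0.038, 0.706, 0.038, 0.706]
contact_force: [-0.6, 0.1, -0.6]
gripper_width: 0.963
[ 0.57833255 -0.2244319   0.03101921] 0.9969701886853797
```

View pics/s12.png

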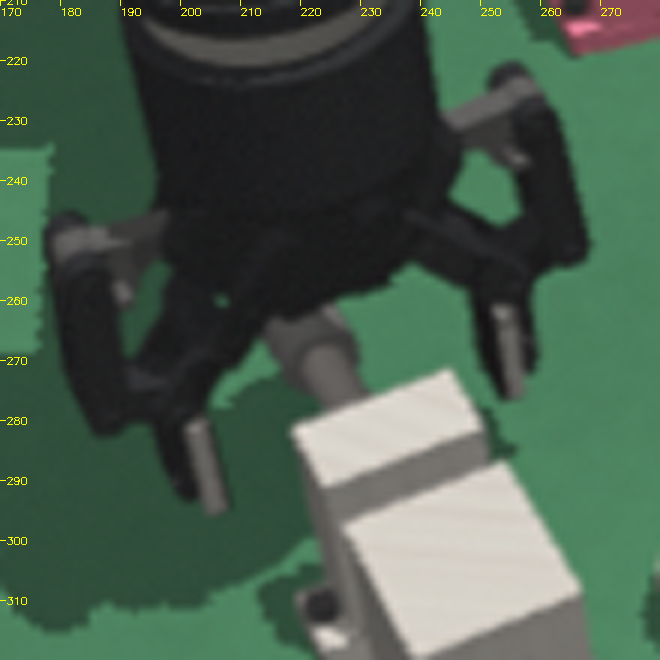

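```bash
python3 -m handwheel '[0,0,-20,0,0,0,85, 0,0,-20,0,0,0,85, 0,0,-10,0,0,0,85, 0,0,0,0,0,0,85]'; python3 - <<'E'
from h import *
s=r.capture('scene'); crop(s,170,210,100,80,8,'s13'); s_,p,R=st(); print(p,s_['contact_force'])
# predicted level shoulder centre/knob tail centre
a=np.radians(6.2); m=np.array([.596,-.2226]); u=np.array([np.cos(a),np.sin(a)])
for nm,d,z in (("shoulder",-.0495,.05),("shoulder sag",-.0495,.0455),("knobmid",-.067,.05),("tail",-.0845,.05),("tail sag",-.0845,.043)):
    g=m+u*d; print(nm,proj(s,[g[0],g[1],z]).round(1), proj(s,[g[0],g[1],z+.012]).round(1))
E
```

```text
time_s: 21.05
eef_pos: [0.5282, -0.2299, 0.0311]
eef_rot: [-0.038, 0.706, 0.038, 0.706]
contact_force: [0.3, -0.3, -0.4]
gripper_width: 0.992
[ 0.52911303 -0.23008096  0.03121368] [0.64839815 0.63258864 0.18955892]
shoulder [[222.2 269. ]] [[221.2 264.1]]
shoulder sag [[222.6 270.8]] [[221.6 265.9]]
knobmid [[218.9 263. ]] [[217.8 258. ]]
tail [[215.6 257.1]] [[214.5 252.2]]
tail sag [[216.2 259.9]] [[215.1 255. ]]
```

View pics/s13.png

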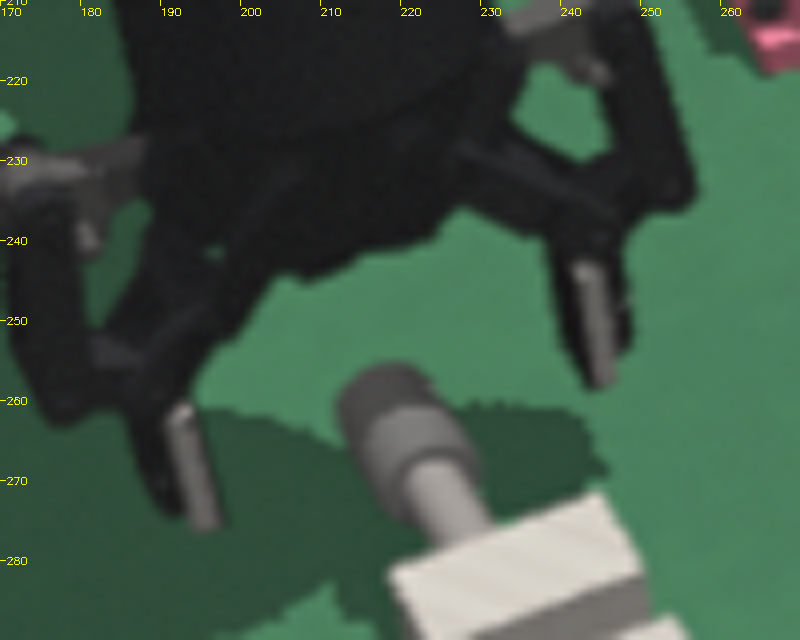

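```bash
python3 -m handwheel '[5,0,0,0,-3,0,85, 0,0,0,0,0,0,60, 0,0,0,0,0,0,40, 0,0,0,0,0,0,40]' 40; python3 - <<'E'
from h import *
s=r.capture('scene'); crop(s,170,210,100,80,8,'s14'); s_,p,R=st(); print(p,s_['contact_force'],s_['gripper_width'],R[:,2])
E
```

```text
time_s: 21.6
eef_pos: [0.5295, -0.23, 0.0262]
eef_rot: [-0.038, 0.687, 0.039, 0.724]
contact_force: [-0.4, -0.3, 0.0]
gripper_width: 0.464
[ 0.5294014  -0.22997889  0.02619802] [ 0.2624737  -0.61258439 -0.95855724] 0.46788298751737784 [0.99266068 0.10881437 0.0527655 ]
```

View pics/s14.png

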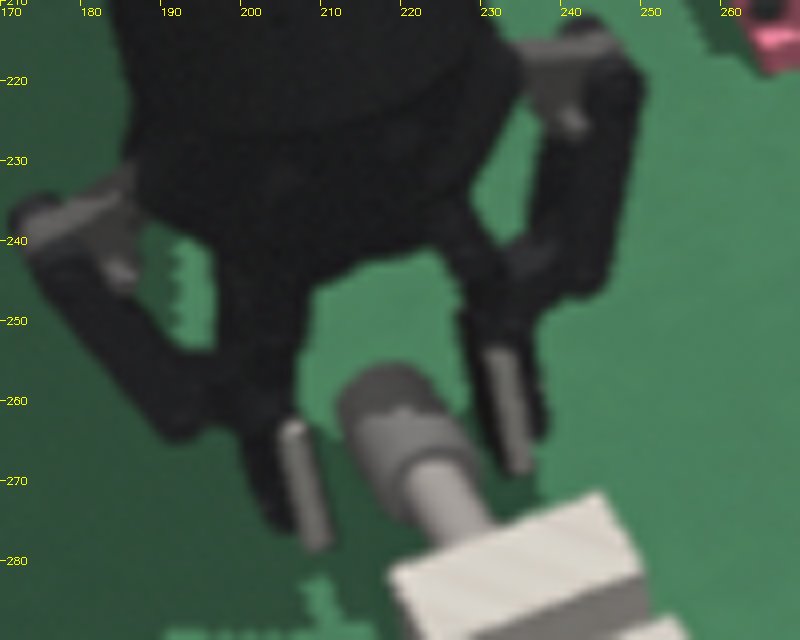

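The knob sits about 3–4 mm toward the +y finger, so I'll shift the tool and then close on it.

```bash
python3 -m handwheel '[0,3,0,0,0,0,40, 0,0,0,0,0,0,32, 0,0,0,0,0,0,32]' 30; python3 - <<'E'
from h import *
s=r.capture('scene'); crop(s,170,210,100,80,8,'s15'); s_,p,R=st(); print(p,s_['contact_force'],s_['gripper_width'],R[:,2])
E
```

```text
time_s: 22.02
eef_pos: [0.5283, -0.2268, 0.026]
eef_rot: [-0.037, 0.687, 0.039, 0.724]
contact_force: [0.4, 0.1, -0.2]
gripper_width: 0.376
[ 0.52832775 -0.22680452  0.02602977] [ 1.29284277 -0.19370699 -0.73905964] 0.37439910540028437 [0.99270783 0.10858643 0.05234653]
```

View pics/s15.png

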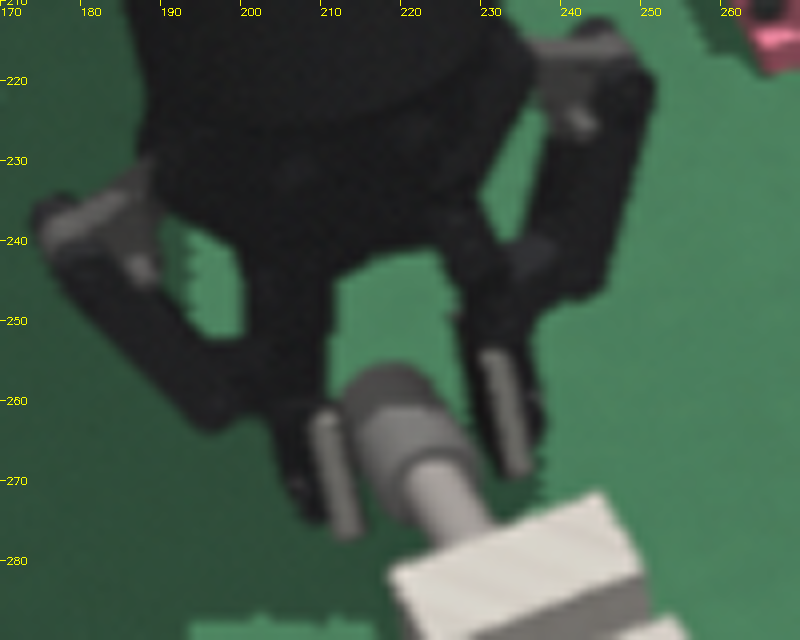

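```bash
python3 -m handwheel '[0,0,0,0,0,0,12, 0,0,0,0,0,0,12, 0,0,0,0,0,0,12]' 40; python3 -m handwheel '[0,0,0,0,0,0,12, 0,0,0,0,0,0,12]' 80; python3 - <<'E'
from h import *
s=r.capture('scene'); crop(s,170,210,100,80,8,'s16'); s_,p,R=st(); print(p,s_['contact_force'],s_['gripper_width'],R[:,2])
E
```

```text
time_s: 22.45
eef_pos: [0.5283, -0.227, 0.0261]
eef_rot: [-0.037, 0.687, 0.039, 0.724]
contact_force: [-0.1, -0.7, 0.1]
gripper_width: 0.263
time_s: 22.7
eef_pos: [0.5283, -0.227, 0.0261]
eef_rot: [-0.037, 0.687, 0.039, 0.724]
contact_force: [-0.8, -1.0, 1.4]
gripper_width: 0.25
[ 0.52834865 -0.22705737  0.02609802] [-0.70853219 -1.05040162  0.82274047] 0.24989073554176622 [0.99272859 0.10832746 0.05248909]
```

View pics/s16.png

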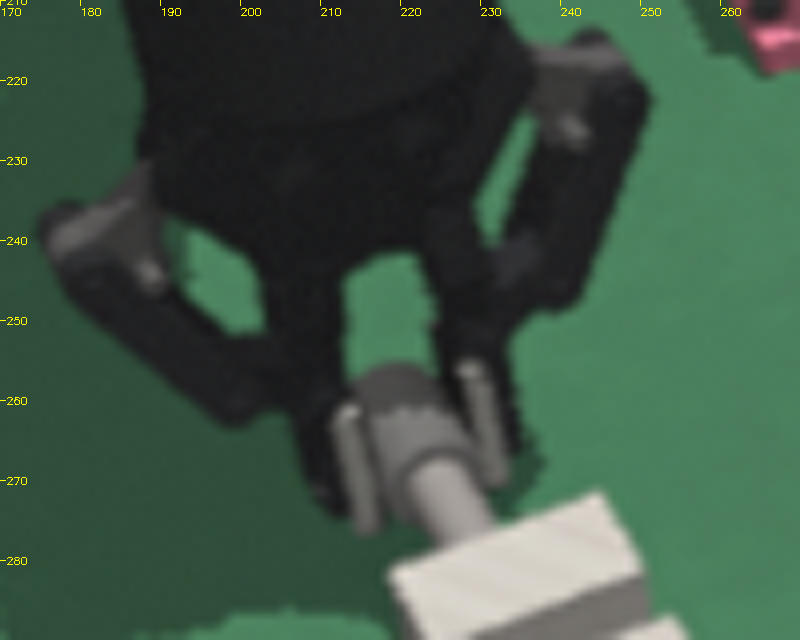

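```bash
python3 -m handwheel '[-2,-1,0,0,1.5,0,12, -2,-1,0,0,1.5,0,12, 0,0,0,0,0,0,12]'; python3 - <<'E'
from h import *
s_,p,R=st(); print(p,s_['contact_force'],s_['ft_torque'],R[:,2])
E
```

```text
time_s: 23.12
eef_pos: [0.5285, -0.2284, 0.0298]
eef_rot: [-0.038, 0.706, 0.039, 0.706]
contact_force: [0.7, 0.8, 0.6]
gripper_width: 0.254
[ 0.52852551 -0.22838105  0.02982224] [0.68994232 0.76273694 0.61490792] [0.06726715 0.00059589 0.0546338 ] [ 9.94012336e-01  1.09267801e-01 -1.56002453e-04]
```

```bash
python3 -m handwheel '[0,0,4,0,0,0,12, 0,0,4,0,0,0,12, 0,0,4,0,0,0,12]'; python3 -m handwheel '[0,0,5,0,0,0,12, 0,0,5,0,0,0,12, 0,0,4,0,0,0,12]'
```

```text
time_s: 23.5
eef_pos: [0.5398, -0.2272, 0.0299]
eef_rot: [-0.038, 0.706, 0.039, 0.706]
contact_force: [-2.5, 1.0, 2.1]
gripper_width: 0.252
time_s: 23.88
eef_pos: [0.5538, -0.2257, 0.0302]
eef_rot: [-0.038, 0.707, 0.039, 0.706]
contact_force: [-6.9, 1.4, 6.5]
gripper_width: 0.253
```

```bash
python3 -m handwheel '[-1.2,-0.5,0,0,0,0,12, 0,0,3,0,0,0,12, 0,0,3,0,0,0,12]'; python3 -m handwheel '[0,0,4,0,0,0,12, 0,0,4,0,0,0,12]'; python3 - <<'E'
from h import *
s_,p,R=st(); print(p,s_['contact_force'],s_['ft_torque'],R[:,2])
E
```

```text
time_s: 24.25
eef_pos: [0.5598, -0.2256, 0.0311]
eef_rot: [-0.038, 0.706, 0.039, 0.706]
contact_force: [-5.5, 2.6, 5.3]
gripper_width: 0.254
time_s: 24.5
eef_pos: [0.5669, -0.2246, 0.0313]
eef_rot: [-0.038, 0.707, 0.039, 0.705]
contact_force: [-8.0, 1.3, 7.6]
gripper_width: 0.249
[ 0.56689513 -0.22459333  0.03126758] [-8.03239582  1.34656027  7.55791469] [0.42898845 1.04530881 0.08505817] [ 0.99405616  0.1088338  -0.00274727]
```

```bash
python3 -m handwheel '[-1.5,0,0,0,0,0,12, 0,0,0,0,0,0,12]'; python3 -m handwheel '[0,0,3,0,0,0,12, 0,0,3,0,0,0,12]';  python3 - <<'E'
from h import *
s=r.capture('scene'); crop(s,180,220,100,110,7,'s17'); s_,p,R=st(); print(p,s_['contact_force'],s_['ft_torque'],R[:,2])
E
```

```text
time_s: 24.75
eef_pos: [0.5691, -0.2253, 0.0326]
eef_rot: [-0.039, 0.706, 0.038, 0.707]
contact_force: [-0.8, 2.2, 0.4]
gripper_width: 0.252
time_s: 25.0
eef_pos: [0.5744, -0.2245, 0.0326]
eef_rot: [-0.038, 0.706, 0.038, 0.706]
contact_force: [-0.8, 1.4, 0.3]
gripper_width: 0.253
[ 0.57498501 -0.22447904  0.0326341 ] [-1.4712094   1.122421   -1.09775545] [0.21872663 0.35806013 0.0247334 ] [9.94103275e-01 1.08435022e-01 7.24931548e-04]
```

View pics/s17.png

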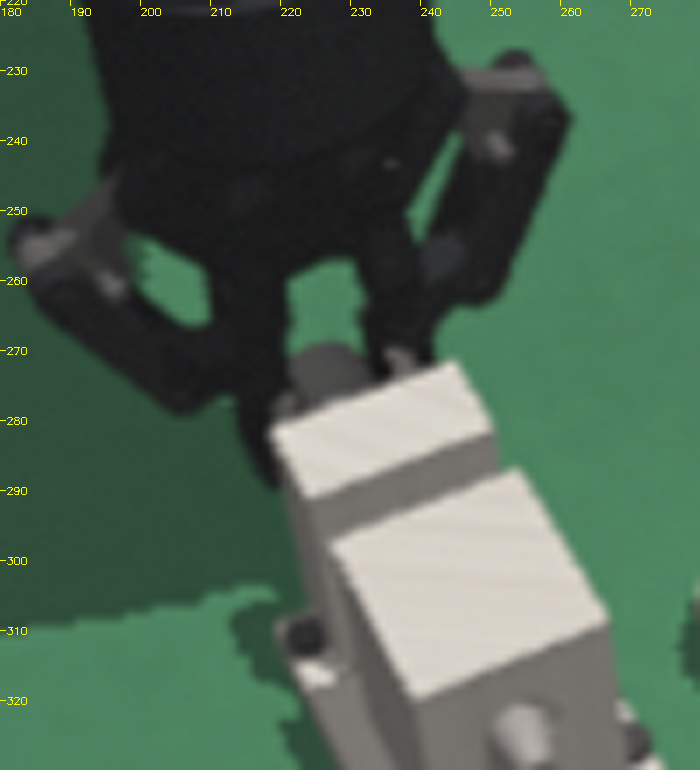

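Forces fell and the nose now shows at the rear exit (255,324). Pushing the last few millimetres to contact.

```bash
python3 -m handwheel '[0,0,2,0,0,0,12, 0,0,2,0,0,0,12]'; python3 -m handwheel '[0,0,2,0,0,0,12, 0,0,0,0,0,0,12]'; python3 -m handwheel '[0,0,2,0,0,0,12, 0,0,0,0,0,0,12]'
```

```text
time_s: 25.3
eef_pos: [0.5779, -0.2241, 0.0327]
eef_rot: [-0.039, 0.706, 0.038, 0.706]
contact_force: [-4.7, -1.2, 1.0]
gripper_width: 0.251
time_s: 25.55
eef_pos: [0.5779, -0.2241, 0.0327]
eef_rot: [-0.039, 0.708, 0.039, 0.705]
contact_force: [-5.5, -1.3, 3.0]
gripper_width: 0.251
time_s: 25.8
eef_pos: [0.5779, -0.224, 0.0327]
eef_rot: [-0.039, 0.709, 0.039, 0.703]
contact_force: [-11.4, -2.4, 6.3]
gripper_width: 0.252
```

```bash
python3 -m handwheel '[0,0,3,0,0,0,12, 0,0,0,0,0,0,12]'; python3 -m handwheel '[0,0,-3.5,0,0,0,12, 0,0,-2,0,0,0,12, 0,0,0,0,0,0,12]'
```

```text
time_s: 26.05
eef_pos: [0.5779, -0.224, 0.0327]
eef_rot: [-0.039, 0.711, 0.039, 0.701]
contact_force: [-17.7, -3.9, 11.0]
gripper_width: 0.256
time_s: 26.42
eef_pos: [0.5779, -0.224, 0.0327]
eef_rot: [-0.038, 0.707, 0.039, 0.705]
contact_force: [-6.4, -0.4, 2.0]
gripper_width: 0.252
```

```bash
python3 -m handwheel '[0,0,-1.5,0,0,0,12, 0,0,0,0,0,0,12]'; python3 -m handwheel '[0,0,0,0,0,0,25, 0,0,0,0,0,0,32, 0,0,0,0,0,0,50, 0,0,0,0,0,0,70]' 30; python3 - <<'E'
from h import *
s=r.capture('scene'); crop(s,180,220,100,110,7,'s18'); s_,p,R=st(); print(p,s_['contact_force'],s_['gripper_width'])
E
```

```text
time_s: 26.68
eef_pos: [0.5779, -0.224, 0.0327]
eef_rot: [-0.039, 0.706, 0.038, 0.706]
contact_force: [-5.1, 0.5, 1.1]
gripper_width: 0.252
time_s: 27.18
eef_pos: [0.5787, -0.224, 0.0329]
eef_rot: [-0.039, 0.706, 0.038, 0.706]
contact_force: [-0.5, 0.2, -0.3]
gripper_width: 0.777
[ 0.57853608 -0.22404129  0.03283654] [ 0.33458772 -0.71348947  0.17961152] 0.8198357079871493
```

View pics/s18.png

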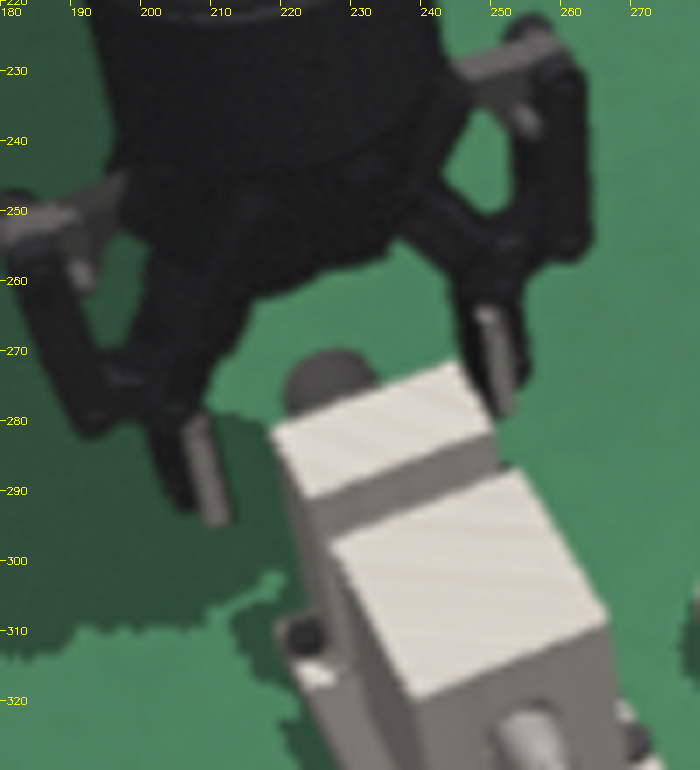

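```bash
python3 -m handwheel '[0,0,0,0,0,0,85, 0,0,0,0,0,0,85, -20,0,0,0,0,0,85, -40,0,0,0,0,0,85, -50,0,0,0,0,0,85]'; python3 -m handwheel '[-40,0,-30,0,0,0,85, 0,0,-50,0,0,0,85, 0,0,-50,0,0,0,85, 0,0,0,0,0,0,85, 0,0,0,0,0,0,85]'; python3 - <<'E'
from h import *
s=r.capture('scene');t=r.capture('top'); crop(s,180,230,100,120,6,'s19'); crop(t,345,160,60,90,8,'t19'); cv2.imwrite('pics/sfin.png',s['color'][:,:,::-1]);cv2.imwrite('pics/tfin.png',t['color'][:,:,::-1]); print(st()[1])
E
```

```text
time_s: 27.85
eef_pos: [0.5772, -0.2235, 0.1426]
eef_rot: [-0.038, 0.707, 0.039, 0.705]
contact_force: [-0.3, -0.6, -0.3]
gripper_width: 0.993
time_s: 28.48
eef_pos: [0.4496, -0.2385, 0.1832]
eef_rot: [-0.038, 0.705, 0.038, 0.707]
contact_force: [-0.5, -1.1, -0.3]
gripper_width: 0.999
[ 0.45035209 -0.23843112  0.18293428]
```

View pics/s19.png

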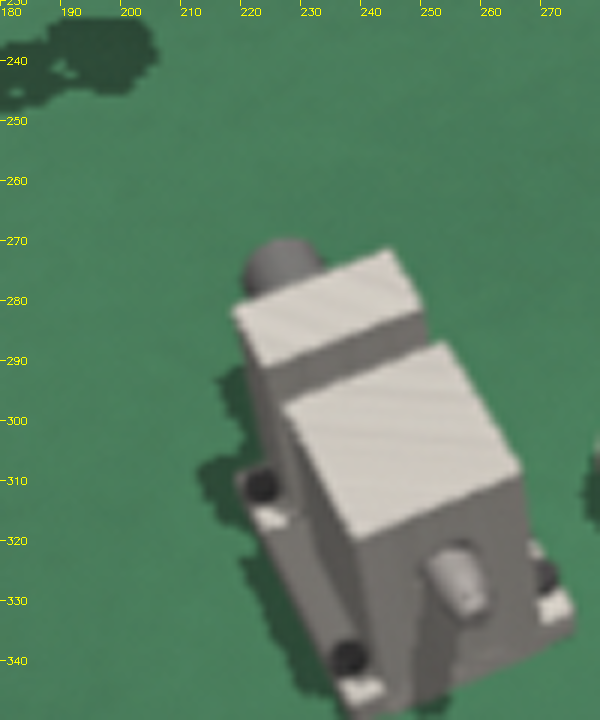

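View pics/t19.png

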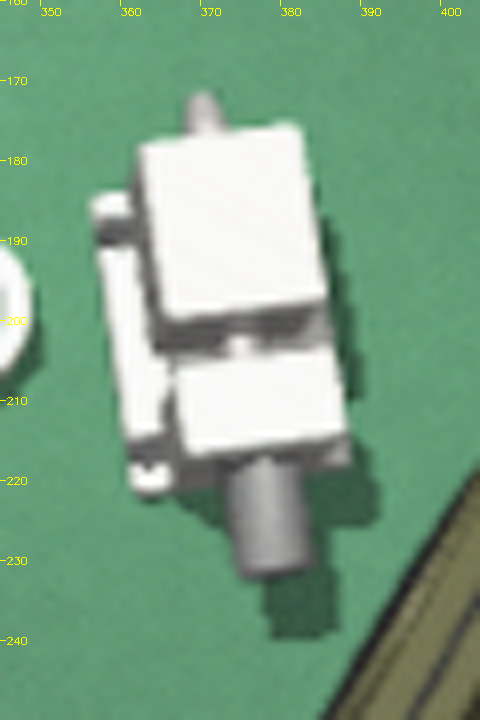

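View pics/sfin.png

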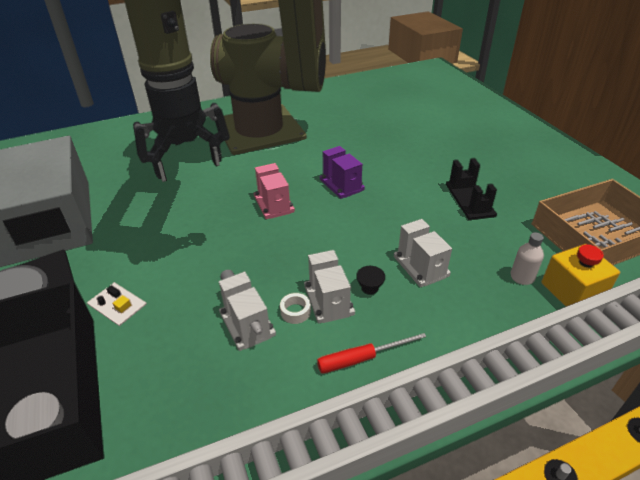

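```bash
python3 - <<'E'
from h import *
t=r.capture('top')
u=lambda q:(np.array(q)+.5)/8-.5+[345,160]
a=np.radians(6.4); m=np.array([.5959,-.2228]); d=np.array([np.cos(a),np.sin(a)])
for n,q,z in (("tail edge",(276,579),.055),("tail edge",(276,579),.05),("nose",(203,90),.05),("nose",(203,90),.053)):
    X=onz(t,[u(q)],z)[0]; print(n,z,((X[:2]-m)@d*1000).round(1),((X[:2]-m)@[-d[1],d[0]]*1000).round(1))
c0=__import__('pickle').load(open('cap0.pkl','rb'))
df=cv2.absdiff(r.capture('scene')['color'],c0[1]['color']).max(2)
for n,b in dict(driver=(355,265,390,300),tape=(278,293,312,325),screwdriver=(315,330,430,375),glue=(512,232,545,287),board=(85,283,147,325)).items(): print(n,(df[b[1]:b[3],b[0]:b[2]]>40).sum())
E
```

```text
tail edge 0.055 -36.9 1.5
tail edge 0.05 -36.3 0.8
nose 0.05 111.4 -0.2
nose 0.053 110.7 0.2
driver 0
tape 0
screwdriver 0
glue 0
board 0
```

The tail edge measures about -36.5 mm and the nose about +111 mm. That puts the pin's centre within 0.5 mm of fully home. The other objects are unchanged, so I'm handing in.

```bash
python3 -c "
from bench import r
print(r.read_state()['time_s'], r.read_state()['contact_force']); print(r.close_job())"
```

```text
28.675 [-0.00256074  0.0025611   0.05150175]
the job is handed in; nothing more can be done
None
```

The hinge pin is fully home in the right bracket, with its knob against the front face. The job was handed in at 28.7 s of the 64 s allowed.

- **Probing:** The left and middle bores stopped the pin about 52.5 mm in, with 9–12 N of resistance and no advance. The right bore let it pass 57 mm with no resistance.
- **Re-grip and push:** I let go of the pin about 60 mm deep in the right bore. I then gripped it by the knob and pushed until it stopped at the expected depth, pressing to about 18 N along the bore before letting go. Part of the push ran against up to about 8 N of friction until I raised the grip by about 3 mm.
- **Final checks:** In the top view the nose is about 111 mm past the bracket's front face (110 expected). The knob's tail is about 36.5 mm in front of it (35 expected). These errors point opposite ways, and together they put the pin within 0.5 mm of fully home. The driver, tape, screwdriver, glue and board show no change in the scene picture, and nothing touches the gripper.
- **Disagreement:** The two cameras differed by about 3 mm in y on the bracket positions. I used the top view's values, and the pin went in without touching the bracket faces.

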